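# Photometer reference check and packing up

### The arm

A 6-joint arm with a two-finger parallel gripper is mounted at the origin on the work surface. World frame = base frame: x ahead of the robot, y to its left, z up, the work surface at z = 0. Lengths are in m, angles in rad, forces in N, time in s.
With the tool pointing down it reaches from about 0.375 to 0.75 m from the base axis. Payload 9 kg.
Tool frame: the origin (TCP) lies at the very end of the fingers, on their centre line; the grasp point (between the pads) lies 19 mm behind it; z points along the fingers, y is the direction in which the jaws open and shut (so a half turn about z gives the same grasp; the last joint's range is limited). The gripper opens to 85 mm and grips with 20 to 120 N. Pads are 22 mm wide; open, the fingers measure 114 mm over their backs; the gripper's body (76 mm by 85 mm) begins 54 mm behind the grasp point. The pads swing forward as they close: fully open they stand 13 mm farther back than shut.
Start: joints at [-1.419, 0.104, 0.097, 1.564, 0, 1.353], TCP at [0.217, -0.559, 0.231] pointing down, gripper open.
Joint ranges: [-2.99, 2.99], [-0.84, 1.86], [-1.1, 1.16], [-1.84, 2.11], [-1.51, 1.56], [-3.14, 3.14]. Speed limits (rad/s): [2.22, 2.22, 2.57, 3.14, 3.14, 3.14].

### API

Orientations are given as a unit quaternion [w, x, y, z].
In Python, from plant import ctrl gives the robot as it stands.
- The arm moves only by the tool step_arm, never from a script. Its argument "motion" is a list of rows, each an object of numbers: "dx", "dy", "dz": the shift along the tool's x, y, z each as a share of 0.02 m, from -1 to 1; "ax", "ay", "az": the turn, a rotation vector about the tool's x, y, z each as a share of 0.12 rad, from -1 to 1. A call has 1 to 20 rows; each row shifts and turns the commanded pose from where the row before left it, along the tool's axes as they then stand; what a row does not reach is not made up. A row lasts 1/10 s, in which the tool goes at most 50 mm and 8.59 degrees, less where a joint would pass 70% of its speed; a pose out of reach is approached as far as the arm can. A call with a number of a shift or a turn outside -1 to 1 is refused whole. A call with a gripper value outside its range is refused whole. "grip" is the gripper command: -1 is shut, 1 is fully open, values between are in proportion, set as the call begins (left out, the last holds). The fingers move at their own pace and stop on an object; "grip_force" is the grip in N (left out, the last holds). Time passes only in rows, so rows that do not move let the fingers close. It gives the time, the measured TCP pose, the force and the opening at its end, in the units of the state.
- ctrl.read_state(): the state, without advancing time (a new reading comes with each control period).
- ctrl.read_camera(name): name is "side" or "top" or "wrist"; returns (picture, depth): 480x640x3 uint8, red, green, blue; 480x640 float32, m along the optical axis (not along the pixel's ray), 0 where there is no reading.
- ctrl.camera_model(name): a dict with "vertical_fov" (degrees; the focal length in pixels is half the picture's height over the tangent of half this angle, whatever the lens; pixels are square), "cx", "cy" (the principal point, pixels), "camera_from_world" (4x4, takes a point from world to camera coordinates). Camera axes: x right, y down, z forward; pixel columns grow to the right and rows downward; lengths in m; the calibration is good to about 2 mm. A picture is of the moment at which its call begins: read the wrist's pose just before it. camera_model takes no time and is no camera call; for the wrist camera it gives the pose at the moment of the call.
- ctrl.close_job(): hands the job in, once; it reports no verdict.
The state is a dict: "t": time; "qpos": joint angles; "joint_vel": joint speeds; "joint_torque": joint torques, N m; "tcp_pos": TCP position; "tool_rot": TCP orientation; "wrist_force": force on the tool from outside, world axes, zero at the start; "ft_torque": the same for the moment, N m; "grip_width": finger opening in m.
Only numpy, scipy, OpenCV 4.12 (cv2) and the standard library are available. Lean on these libraries where they do the work, as an engineer would, in place of code of your own. Each camera call takes 0.05 s, during which the arm holds its last target. There are 200 camera calls.

### The job

Give the photometer its closing check: swing the orange dust cover right aside on its pin, lay the white reference flat inside the port's frame with its tab through the front gap, let go of it and press the green key fully down. Then pack up: lay the reference flat in its cut-out in the foam tray, swing the cover fully shut over the port, and bed every sample cassette on the bench flat in a tray pocket of its own. Leave the other things on the bench where they are.

Things in the scene. Friction and masses are not known exactly. Their poses are not given: they have to be found in the camera images.
- meter: white bench photometer, fixed, 170 (x) x 220 (y) x 55 mm high, its flat top (the deck) 55 mm above the table; origin at the centre of its underside, its front faces its own -x. The port is on its +y half, a blue panel with the green key on its -y half.
- port (a point): centre of the round dark measuring port, on the deck (z = 55 mm). Around it a square grey frame 5 mm high stands on the deck: 62 mm square inside, closed on its +x and both y sides, with a 32 mm wide gap in the middle of its -x (front) side for the reference's tab. Axes as the photometer's.
- cover (a joint): angle of the orange dust cover about its single upright pin: 0 = shut over the port (stop), grows anticlockwise seen from above, 1.75 = fully aside (stop), parked over the rear middle of the deck. Light friction (about 0.025 N m): it stays where it is left. Fully aside counts from 1.4.
- cover_pin (a point): the cover's pin: on its axis at the height of the cover's underside, 7 mm above the deck; 62 mm behind (meter's +x) the port's centre.
- cover_knob (a point): centre of the top of the cover's black round knob, 16 mm in diameter and 30 mm tall, upright on the middle of the cover's disc (76 mm diameter, 4 mm thick, joined to the pin by a 24 mm wide arm), 62 mm from the pin; straight over the port when shut.
- key (a joint): travel of the round green push key: 0 up, 0.006 m fully down (about 5 N, springs back); it counts as pressed from 0.004.
- key_top (a point): centre of the top face of the green key (28 mm diameter), pressed straight down; moves with it.
- tray: grey tray, fixed, 168 (x) x 202 (y) mm, with black foam: pocket floors 6 mm above the table, foam top 16 mm, so pockets are 10 mm deep. Origin at the centre of its underside.
- pocket_ref (a point): on the floor of the reference's own cut-out, at the centre of its 62 mm square head part; a 30 mm wide, 44 mm long slot for the tab leads from it towards the point's -x. Axes as the tray's; the reference lies in it with its own axes along these.
- reference: white reference, loose, 120 g: a white plate 56 x 56 x 8 mm with a red tab 24 mm wide, 8 mm thick, reaching from 28 to 72 mm along its -x, and a black upright grip rib on top, 40 mm long (x), 14 mm thick (y), from 8 to 36 mm above the underside, centred 8 mm from the origin towards the tab. Origin: centre of the square's underside.
- pocket0 (a point): floor centre of one of four equal cassette pockets, 66 (x) x 50 (y) mm, 10 mm deep, two by two; axes as the tray's. Any cassette fits any of them, long side along x, either way round.
- pocket1 (a point): floor centre of one of four equal cassette pockets, 66 (x) x 50 (y) mm, 10 mm deep, two by two; axes as the tray's. Any cassette fits any of them, long side along x, either way round.
- pocket2 (a point): floor centre of one of four equal cassette pockets, 66 (x) x 50 (y) mm, 10 mm deep, two by two; axes as the tray's. Any cassette fits any of them, long side along x, either way round.
- pocket3 (a point): floor centre of one of four equal cassette pockets, 66 (x) x 50 (y) mm, 10 mm deep, two by two; axes as the tray's. Any cassette fits any of them, long side along x, either way round.
- cassette_amber: sealed sample cassette, loose, amber-yellow, about 100 g: body 60 (x) x 44 (y) x 16 mm high, with a white upright grip rib on top, 44 mm long (x), 14 mm thick (y), from 16 to 42 mm above the underside, centred. Origin: centre of the underside. May be absent.
- cassette_blue: sealed sample cassette, loose, blue, about 100 g: body 60 (x) x 44 (y) x 16 mm high, with a white upright grip rib on top, 44 mm long (x), 14 mm thick (y), from 16 to 42 mm above the underside, centred. Origin: centre of the underside. May be absent.
- cassette_green: sealed sample cassette, loose, green, about 100 g: body 60 (x) x 44 (y) x 16 mm high, with a white upright grip rib on top, 44 mm long (x), 14 mm thick (y), from 16 to 42 mm above the underside, centred. Origin: centre of the underside. May be absent.
- cassette_red: sealed sample cassette, loose, red, about 100 g: body 60 (x) x 44 (y) x 16 mm high, with a white upright grip rib on top, 44 mm long (x), 14 mm thick (y), from 16 to 42 mm above the underside, centred. Origin: centre of the underside. May be absent.
- jar: squat amber jar with a white lid, 50 mm diameter, 45 mm high, standing among the cassettes; a bystander, to be left alone. Origin: underside.
- marker: capped marker, white and blue, 120 mm long, lying near the robot; a bystander, to be left alone. Origin: underside.
- dish: empty clear glass dish, 76 mm wide, 40 mm high, standing in the middle at the back; a bystander, to be left alone. Origin: underside.
Not all that is in view belongs to the job. Leave any pink look-alike of the reference alone.

How it is judged:
On the way, in this order (a step that is already met when the one before it is completed fails the run):
1. the dust cover is swung right aside (at least 1.4 rad) (value of joint cover above 1.4 rad), for 0.2 s.
2. the reference lies flat in the port's frame, let go, the cover aside (horizontal distance between reference and port below 0.005 m and z of reference in the frame of port between -0.004 and 0.004 m and angle between the x axis of reference and the x axis of port, either way round below 0.13 rad and angle between reference's own z axis and vertical below 0.09 rad and value of joint cover above 1.2 rad and contact force between the fingers and reference below 0.1 N), for 0.3 s.
3. the green key is pressed with the reference in the frame (horizontal distance between reference and port below 0.005 m and z of reference in the frame of port between -0.004 and 0.004 m and angle between the x axis of reference and the x axis of port, either way round below 0.13 rad and angle between reference's own z axis and vertical below 0.09 rad and value of joint key above 0.004 m), for 0.05 s.
At the end, for the whole second after the job is handed in: The reference lies flat in its own cut-out (within 5 mm, 4 mm in height, 0.13 rad), the cover is shut (under 0.07 rad), and every cassette present lies flat in a pocket of the tray (within 5 mm, 4 mm in height, 0.13 rad), all at rest (horizontal distance between reference and pocket_ref below 0.005 m and z of reference in the frame of pocket_ref between -0.004 and 0.004 m and angle between the x axis of reference and the x axis of pocket_ref, either way round below 0.13 rad and angle between reference's own z axis and vertical below 0.09 rad and value of joint cover below 0.07 rad and linear speed of each of reference, cassette_amber, cassette_blue, cassette_green, cassette_red below 0.02 m/s and ((horizontal distance between cassette_amber and pocket0 below 0.005 m and z of cassette_amber in the frame of pocket0 between -0.004 and 0.004 m and angle between the x axis of cassette_amber and the x axis of pocket0, either way round below 0.13 rad and angle between cassette_amber's own z axis and vertical below 0.09 rad) or (horizontal distance between cassette_amber and pocket1 below 0.005 m and z of cassette_amber in the frame of pocket1 between -0.004 and 0.004 m and angle between the x axis of cassette_amber and the x axis of pocket1, either way round below 0.13 rad and angle between cassette_amber's own z axis and vertical below 0.09 rad) or (horizontal distance between cassette_amber and pocket2 below 0.005 m and z of cassette_amber in the frame of pocket2 between -0.004 and 0.004 m and angle between the x axis of cassette_amber and the x axis of pocket2, either way round below 0.13 rad and angle between cassette_amber's own z axis and vertical below 0.09 rad) or (horizontal distance between cassette_amber and pocket3 below 0.005 m and z of cassette_amber in the frame of pocket3 between -0.004 and 0.004 m and angle between the x axis of cassette_amber and the x axis of pocket3, either way round below 0.13 rad and angle between cassette_amber's own z axis and vertical below 0.09 rad)) and ((horizontal distance between cassette_blue and pocket0 below 0.005 m and z of cassette_blue in the frame of pocket0 between -0.004 and 0.004 m and angle between the x axis of cassette_blue and the x axis of pocket0, either way round below 0.13 rad and angle between cassette_blue's own z axis and vertical below 0.09 rad) or (horizontal distance between cassette_blue and pocket1 below 0.005 m and z of cassette_blue in the frame of pocket1 between -0.004 and 0.004 m and angle between the x axis of cassette_blue and the x axis of pocket1, either way round below 0.13 rad and angle between cassette_blue's own z axis and vertical below 0.09 rad) or (horizontal distance between cassette_blue and pocket2 below 0.005 m and z of cassette_blue in the frame of pocket2 between -0.004 and 0.004 m and angle between the x axis of cassette_blue and the x axis of pocket2, either way round below 0.13 rad and angle between cassette_blue's own z axis and vertical below 0.09 rad) or (horizontal distance between cassette_blue and pocket3 below 0.005 m and z of cassette_blue in the frame of pocket3 between -0.004 and 0.004 m and angle between the x axis of cassette_blue and the x axis of pocket3, either way round below 0.13 rad and angle between cassette_blue's own z axis and vertical below 0.09 rad)) and ((horizontal distance between cassette_green and pocket0 below 0.005 m and z of cassette_green in the frame of pocket0 between -0.004 and 0.004 m and angle between the x axis of cassette_green and the x axis of pocket0, either way round below 0.13 rad and angle between cassette_green's own z axis and vertical below 0.09 rad) or (horizontal distance between cassette_green and pocket1 below 0.005 m and z of cassette_green in the frame of pocket1 between -0.004 and 0.004 m and angle between the x axis of cassette_green and the x axis of pocket1, either way round below 0.13 rad and angle between cassette_green's own z axis and vertical below 0.09 rad) or (horizontal distance between cassette_green and pocket2 below 0.005 m and z of cassette_green in the frame of pocket2 between -0.004 and 0.004 m and angle between the x axis of cassette_green and the x axis of pocket2, either way round below 0.13 rad and angle between cassette_green's own z axis and vertical below 0.09 rad) or (horizontal distance between cassette_green and pocket3 below 0.005 m and z of cassette_green in the frame of pocket3 between -0.004 and 0.004 m and angle between the x axis of cassette_green and the x axis of pocket3, either way round below 0.13 rad and angle between cassette_green's own z axis and vertical below 0.09 rad)) and ((horizontal distance between cassette_red and pocket0 below 0.005 m and z of cassette_red in the frame of pocket0 between -0.004 and 0.004 m and angle between the x axis of cassette_red and the x axis of pocket0, either way round below 0.13 rad and angle between cassette_red's own z axis and vertical below 0.09 rad) or (horizontal distance between cassette_red and pocket1 below 0.005 m and z of cassette_red in the frame of pocket1 between -0.004 and 0.004 m and angle between the x axis of cassette_red and the x axis of pocket1, either way round below 0.13 rad and angle between cassette_red's own z axis and vertical below 0.09 rad) or (horizontal distance between cassette_red and pocket2 below 0.005 m and z of cassette_red in the frame of pocket2 between -0.004 and 0.004 m and angle between the x axis of cassette_red and the x axis of pocket2, either way round below 0.13 rad and angle between cassette_red's own z axis and vertical below 0.09 rad) or (horizontal distance between cassette_red and pocket3 below 0.005 m and z of cassette_red in the frame of pocket3 between -0.004 and 0.004 m and angle between the x axis of cassette_red and the x axis of pocket3, either way round below 0.13 rad and angle between cassette_red's own z axis and vertical below 0.09 rad))); the robot touches nothing.
It fails at once if a bystander is moved more than 60 mm (distance of any of jar, marker, dish from where it was at the start of the episode above 0.06 m).
Of cassette_amber, cassette_blue, cassette_green, cassette_red only 2 to 4 are there at a start; the rules pass over those that are not, and their reading is None.
At some moment in a run one of cassette_amber, cassette_blue, cassette_green, cassette_red may be knocked a few centimetres aside while the robot is not near it.
Once in a run the grip may slacken for a moment while it holds something.
It also fails if it takes over 210 s, if anything falls off the work surface, if the arm or the gripper's body presses on something with over 40 N, if the wrist force passes 120 N, or if a joint passes its speed limit or range.

## Working session

There is one attempt and no reset: what is moved stays moved. The work goes in short steps, Python scripts to look and compute and a tool call to move; the robot and the scene stay as the last step left them, time stands still between calls to the robot, and variables do not carry over. Pictures are saved under pics/ and viewed, about 12 in all and at most 16, crops included, and the job is handed in when it is done.

Besides the shell and the picture viewer there is one more tool, called after "Emit:" by a JSON object that holds its "api" and its "payload", one argument or row to a line. step_arm: Moves the arm, as the interface text tells. Its arguments: {"type":"object","properties":{"motion":{"type":"array","items":{"type":"object","properties":{"dx":{"type":"number","minimum":-1,"maximum":1},"dy":{"type":"number","minimum":-1,"maximum":1},"dz":{"type":"number","minimum":-1,"maximum":1},"ax":{"type":"number","minimum":-1,"maximum":1},"ay":{"type":"number","minimum":-1,"maximum":1},"az":{"type":"number","minimum":-1,"maximum":1}}}},"grip":{"type":"number"},"grip_force":{"type":"number"}},"required":["motion"]}

```bash
ls; mkdir -p pics
cat > h.py <<'E'
import numpy as np, cv2
from plant import ctrl
def K(n):
    m=ctrl.camera_model(n); f=240/np.tan(np.radians(m["vertical_fov"])/2); return f,m["cx"],m["cy"],np.array(m["camera_from_world"])
def grab(n,save=None):
    k=K(n); p,d=ctrl.read_camera(n)
    if save: cv2.imwrite(f"pics/{save}.png",p[:,:,::-1])
    np.savez(f"/tmp/{save or n}.npz",p=p,d=d,f=k[0],cx=k[1],cy=k[2],T=k[3]); return p,d,k
def ld(s):
    z=np.load(f"/tmp/{s}.npz"); return z["p"],z["d"],(float(z["f"]),float(z["cx"]),float(z["cy"]),z["T"])
def plane(k,uv,z):
    f,cx,cy,T=k; uv=np.atleast_2d(np.array(uv,float)); r=np.c_[(uv[:,0]-cx)/f,(uv[:,1]-cy)/f,np.ones(len(uv))]@T[:3,:3]
    o=-T[:3,:3].T@T[:3,3]; return o+r*((z-o[2])/r[:,2])[:,None]
def cloud(d,k):
    f,cx,cy,T=k; v,u=np.mgrid[:480,:640]; c=np.stack([(u-cx)/f*d,(v-cy)/f*d,d],-1); return (c-T[:3,3])@T[:3,:3]
def proj(k,p):
    f,cx,cy,T=k; c=np.atleast_2d(p)@T[:3,:3].T+T[:3,3]; return np.c_[f*c[:,0]/c[:,2]+cx,f*c[:,1]/c[:,2]+cy]
E
python3 - <<'E'
from h import *
for n in("top","side"):
    p,d,k=grab(n,n+"0"); print(n,k,d[d>0].min(),d.max())
print(ctrl.read_state())
E
```

```text
pics
top (np.float64(594.0853512914566), 323.0172073345307, 235.55290118973613, array([[ 0.02594809, -0.99952345,  0.01672036, -0.02826839],
       [-0.98141062, -0.02865239, -0.18976889,  0.58425717],
       [ 0.19015754, -0.0114854 , -0.9816864 ,  1.15692847],
       [ 0.        ,  0.        ,  0.        ,  1.        ]])) 0.5166128 2.2394958
side (np.float64(554.412868379728), 319.5317893958823, 246.00088528461848, array([[-0.82088733, -0.57103887,  0.00765565,  0.47232567],
       [-0.40042941,  0.56596917, -0.72064914,  0.28351917],
       [ 0.40718581, -0.5946373 , -0.69325767,  1.052582  ],
       [ 0.        ,  0.        ,  0.        ,  1.        ]])) 0.61600596 3.7689397
{'t': 0.1, 'qpos': array([-1.41869527e+00,  1.04636479e-01,  9.65409087e-02,  1.56388121e+00,
        4.48567556e-06,  1.35308672e+00]), 'joint_vel': array([ 0.00337468,  0.00014731,  0.00175444,  0.00033826, -0.0003526 ,
        0.00025928]), 'joint_torque': array([ 7.82595074e-03, -5.58206105e+01,  5.04722464e+01,  1.31706451e-02,
       -2.87648199e-04,  9.58686655e-06]), 'tcp_pos': array([ 0.21682282, -0.55913983,  0.23059852]), 'tool_rot': array([-5.89837603e-04,  9.82953489e-01,  1.83853448e-01,  2.16001851e-05]), 'wrist_force': array([-0.89220698,  0.07349218,  0.9176558 ]), 'ft_torque': array([-0.00271963, -0.02917453, -0.07611863]), 'grip_width': 0.08538655463166284}
```

View pics/top0.png

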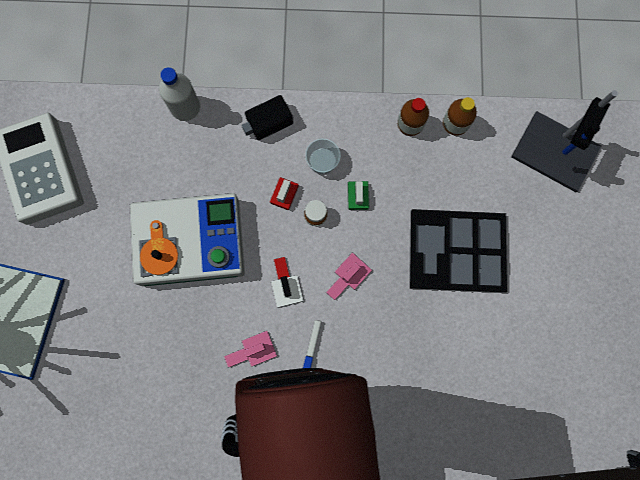

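View pics/side0.png

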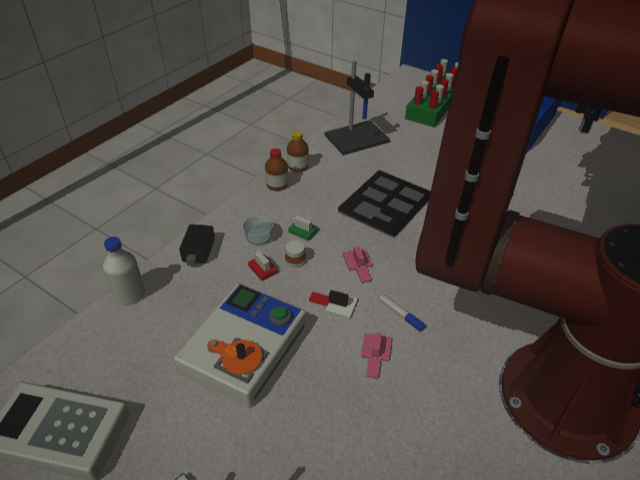

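The top view shows:
- Photometer at (185,238), cover shut with its knob at about (158,255), and key at (218,256).
- White reference at (287,290), red tab at (281,267) pointing away from the robot.
- Two pink look-alikes, at (350,272) and (252,350). These stay where they are.
- Red cassette at (285,193), green cassette at (358,195).
- Jar at (316,212), dish at (323,156), marker at (313,343).
- Tray at (459,250), with the reference cut-out at (431,248), tab slot towards the robot.

Next I'll measure these.

```bash
cat >> h.py <<'E'
def masks(p):
    h=cv2.cvtColor(p,cv2.COLOR_RGB2HSV); H,S,V=[h[...,i].astype(int) for i in range(3)]
    return dict(orange=(H>7)&(H<18)&(S>170)&(V>120),red=((H<5)|(H>174))&(S>170)&(V>80),green=(H>50)&(H<80)&(S>120)&(V>45),
      blue=(H>105)&(H<125)&(S>150)&(V>60),amber=(H>18)&(H<32)&(S>140)&(V>110),white=(S<40)&(V>150),pink=(H>160)&(H<176)&(S>60)&(S<170)&(V>100))
def blobs(m,amin=40):
    n,l,s,c=cv2.connectedComponentsWithStats(m.astype(np.uint8),connectivity=4)
    return [(l==i,s[i],c[i]) for i in range(1,n) if s[i,4]>=amin]
def rect(xy):
    (cx,cy),(a,b),t=cv2.minAreaRect((np.asarray(xy)*1000).astype(np.float32))
    if a<b: a,b=b,a; t+=90
    return np.round([cx,cy,a,b,(t+90)%180-90],1)
E
python3 - <<'E'
from h import *
p,d,k=ld("top0"); C=cloud(d,k); M=masks(p)
for n in M:
    for b,s,c in blobs(M[n],40):
        P=C[b]; 
        if c[1]>370: continue
        zt=np.percentile(P[:,2],95); q=P[P[:,2]>zt-.004]
        print(n,np.round(c),s[4],"ztop",round(zt,4),"rect",rect(q[:,:2]), "med",np.round(np.median(P,0),3))
print("table z",np.median(C[300:330,450:550,2]), C[300:330,450:550,2].std())
sel=(C[...,2]>.045)&(C[...,2]<.060); sel[:,260:]=0;sel[:180]=0;sel[300:]=0;sel[:,:120]=0
print("deck",rect(C[sel][:,:2]),np.median(C[sel][:,2]))
sel=(C[...,2]>.011)&(C[...,2]<.022); sel[:,:390]=0;sel[:190]=0;sel[310:]=0;sel[:,530:]=0
print("tray",rect(C[sel][:,:2]),np.median(C[sel][:,2]))
f,cx,cy,T=K("wrist"); s=ctrl.read_state(); from scipy.spatial.transform import Rotation as R
r=R.from_quat(np.roll(s["tool_rot"],-1)).as_matrix(); print("wristcam in tool: pos",r.T@(-T[:3,:3].T@T[:3,3]-s["tcp_pos"]),"axes\n",r.T@T[:3,:3].T,f,cx,cy)
E
```

```text
orange [158. 253.] 1020 ztop 0.0692 rect [446.2 192.4 414.   88.4  52.2] med [0.538 0.32  0.065]
red [418. 104.] 128 ztop 0.1138 rect [611.6 -96.6 550.7  23.1 -23.3] med [ 0.855 -0.199  0.109]
red [278. 195.] 174 ztop 0.0197 rect [533.2  48.5 370.2  35.5  14.2] med [0.673 0.087 0.016]
red [291. 192.] 96 ztop 0.019 rect [684.8  59.   46.7  12.9 -17.9] med [0.685 0.059 0.016]
red [281. 267.] 208 ztop 0.0116 rect [522.5  72.7  42.   22.4  16.1] med [0.524 0.074 0.007]
green [357. 195.] 344 ztop 0.0201 rect [532.4 -57.  372.3  47.8 -10.9] med [ 0.681 -0.077  0.016]
green [220. 212.] 339 ztop 0.0608 rect [494.4 118.2 361.2  49.6  31.9] med [0.628 0.2   0.057]
green [217. 255.] 145 ztop 0.0798 rect [447.3 104.2 277.   23.6  47.1] med [0.535 0.198 0.076]
blue [168.  74.] 177 ztop 0.1624 rect [618.3 161.  616.2  28.7  28.4] med [0.878 0.301 0.159]
blue [568. 148.] 54 ztop 0.1371 rect [ 765.2 -499.5    5.5    1.5   38.7] med [ 0.767 -0.5    0.111]
blue [217. 239.] 1432 ztop 0.0588 rect [489.  147.7 378.6 120.7  29.6] med [0.57  0.208 0.055]
blue [ 30. 272.] 133 ztop 0.0156 rect [499.  590.7 1
[... 4636 characters left out ...]
04 rect [303.2 616.2  26.8   8.5  67.7] med [0.303 0.62  0.017]
pink [347. 275.] 775 ztop 0.0365 rect [446.  -35.6 197.3  21.2 -28.3] med [ 0.514 -0.064  0.008]
pink [251. 350.] 845 ztop 0.0369 rect [358.2  71.3 137.3  23.  -83.8] med [0.349 0.125 0.008]
table z -0.0003885264010473815 0.06024137752676445
deck [573.7 268.5 221.4 171.1 -82.8] 0.054533300398612816
tray [ 571.1 -300.2  203.8  169.2   89.2] 0.015611246788110905
wristcam in tool: pos [ 0.07941153 -0.0005672  -0.14280244] axes
 [[-8.10007533e-04 -9.50650065e-01 -3.10264079e-01]
 [ 9.99999630e-01 -8.59390095e-04  2.24712297e-05]
 [-2.88000152e-04 -3.10263946e-01  9.50650409e-01]] 428.022563437031 324.29881092430287 238.5643369562791
```

Add to h.py:
```python
from scipy.spatial.transform import Rotation as Ro
def pose():
    s=ctrl.read_state(); m=Ro.from_quat(np.roll(s["tool_rot"],-1)).as_matrix(); return s,m,np.arctan2(m[1,0],m[0,0])
def plan(segs):
    "segs: list of (x,y,z,yaw_deg or None,n); prints the per-row numbers"
    s,m,y=pose(); p=s["tcp_pos"].copy()
    tl=np.arctan2(-m[:2,2]@m[:2,0:2],1)  if 0 else m[:2,2]
    print("at",np.round(p,4),"yaw",round(np.degrees(y),2),"tilt z-axis xy",np.round(tl,4),"q",np.round(s["qpos"],2),"grip",round(s["grip_width"],4),"t",s["t"])
    for x,yy,z,yd,n in segs:
        yt=y if yd is None else np.radians(yd); dy=(yt-y)
        if n is None: n=int(np.ceil(max(np.linalg.norm([x-p[0],yy-p[1]])/.02,abs(z-p[2])/.02,abs(dy)/.12,1)))
        A=np.zeros((2,2))
        for i in range(n):
            a=y+dy*i/n; A+=np.array([[np.cos(a),np.sin(a)],[np.sin(a),-np.cos(a)]])
        d=np.linalg.solve(A,[x-p[0],yy-p[1]])/.02
        print(f"  n={n} dx={d[0]:.3f} dy={d[1]:.3f} dz={-(z-p[2])/n/.02:.3f} az={-dy/n/.12:.3f}")
        p=np.array([x,yy,z]); y=yt
```

```text
(no output)
```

Emit:
{"api": "step_arm", "payload": {
  "motion": [
    {"dx": 1, "dy": -0.25},
    {"dx": 1, "dy": -0.25},
    {"dx": 1, "dy": -0.25},
    {"dx": 1, "dy": -0.25},
    {"dx": 1, "dy": -0.25},
    {"dx": 1, "dy": -0.25},
    {"dx": 1, "dy": -0.25},
    {"dx": 1, "dy": -0.25},
    {"dx": 1, "dy": -0.25},
    {"dx": 1, "dy": -0.25},
    {"dx": 1, "dy": -0.25},
    {"dx": 1, "dy": -0.25},
    {"dx": 1, "dy": -0.25},
    {"dx": 1, "dy": -0.25},
    {"dx": 1, "dy": -0.25},
    {"dx": 1, "dy": -0.25},
    {"dx": 1, "dy": -0.25},
    {"dx": 1, "dy": -0.25},
    {"dx": 1, "dy": -0.25},
    {"dx": 1, "dy": -0.25}
  ]
}}

```text
$.motion[0]: bad value
```

Emit:
{"api": "step_arm", "payload": {
  "motion": [
    {"dx": 1.0, "dy": -0.25, "dz": 0.0, "ax": 0.0, "ay": 0.0, "az": 0.0}
  ]
}}

```text
t: 0.2
tcp_pos: [0.2324, -0.5481, 0.2305]
tool_rot: [-0.0, 0.983, 0.183, -0.0]
wrist_force: [0.8, 0.2, -0.0]
grip_width: 0.0857
```

Emit:
{"api": "step_arm", "payload": {
  "motion": [
    {"dx": 1, "dy": -0.25, "dz": 0, "ax": 0, "ay": 0, "az": 0},
    {"dx": 1, "dy": -0.25, "dz": 0, "ax": 0, "ay": 0, "az": 0},
    {"dx": 1, "dy": -0.25, "dz": 0, "ax": 0, "ay": 0, "az": 0},
    {"dx": 1, "dy": -0.25, "dz": 0, "ax": 0, "ay": 0, "az": 0},
    {"dx": 1, "dy": -0.25, "dz": 0, "ax": 0, "ay": 0, "az": 0},
    {"dx": 1, "dy": -0.25, "dz": 0, "ax": 0, "ay": 0, "az": 0},
    {"dx": 1, "dy": -0.25, "dz": 0, "ax": 0, "ay": 0, "az": 0},
    {"dx": 1, "dy": -0.25, "dz": 0, "ax": 0, "ay": 0, "az": 0},
    {"dx": 1, "dy": -0.25, "dz": 0, "ax": 0, "ay": 0, "az": 0},
    {"dx": 1, "dy": -0.25, "dz": 0, "ax": 0, "ay": 0, "az": 0},
    {"dx": 1, "dy": -0.25, "dz": 0, "ax": 0, "ay": 0, "az": 0},
    {"dx": 1, "dy": -0.25, "dz": 0, "ax": 0, "ay": 0, "az": 0},
    {"dx": 1, "dy": -0.25, "dz": 0, "ax": 0, "ay": 0, "az": 0},
    {"dx": 1, "dy": -0.25, "dz": 0, "ax": 0, "ay": 0, "az": 0},
    {"dx": 1, "dy": -0.25, "dz": 0, "ax": 0, "ay": 0, "az": 0},
    {"dx": 1, "dy": -0.25, "dz": 0, "ax": 0, "ay": 0, "az": 0},
    {"dx": 1, "dy": -0.25, "dz": 0, "ax": 0, "ay": 0, "az": 0},
    {"dx": 1, "dy": -0.25, "dz": 0, "ax": 0, "ay": 0, "az": 0},
    {"dx": 1, "dy": -0.25, "dz": 0, "ax": 0, "ay": 0, "az": 0}
  ]
}}

```text
t: 2.1
tcp_pos: [0.5542, -0.321, 0.2308]
tool_rot: [-0.0, 0.983, 0.184, -0.0]
wrist_force: [-0.3, -0.9, 0.5]
grip_width: 0.0854
```

Run:
```python
from h import *
p,d,k=grab("wrist","w_tray")
p,d,k=grab("top","top1")
plan([(.55,-.1,.23,None,None),(.56,.25,.23,60,None)])
```

```text
at [ 0.5549 -0.32    0.2306] yaw 21.32 tilt z-axis xy [-0.0003  0.001 ] q [-0.73  0.23  0.24  1.58  0.    2.04] grip 0.0853 t 2.2
  n=12 dx=0.314 dy=-0.862 dz=0.003 az=-0.000
  n=18 dx=0.653 dy=-0.746 dz=-0.000 az=-0.313
```

View pics/w_tray.png

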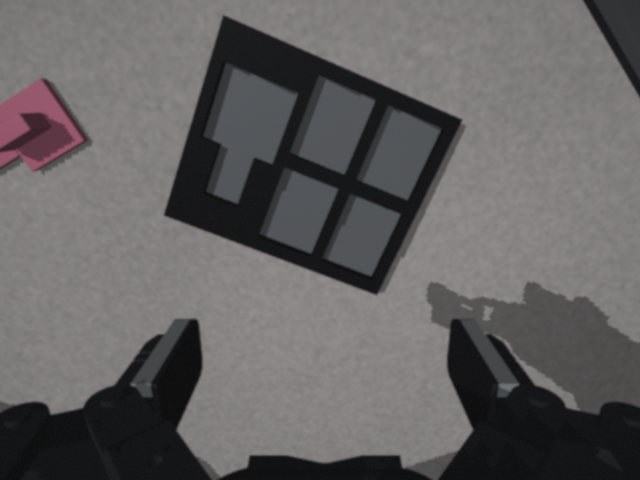

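The wrist view shows the tray: reference cut-out at (252,120) with its slot at (232,175), and the four empty pockets at (337,125), (402,153), (299,212) and (363,236). I'll measure the pockets while moving on.

Run:
```python
from h import *
for nm in("w_tray","top1","top0"):
    p,d,k=ld(nm); g=cv2.cvtColor(p,cv2.COLOR_RGB2GRAY)
    C=cloud(d,k); near=(abs(C[...,0]-.571)<.11)&(abs(C[...,1]+.30)<.13)
    blk=near&(g<45)&(C[...,2]<.03); b=max(blobs(blk),key=lambda b:b[1][4])[0]
    v,u=np.where(b); hull=cv2.convexHull(np.c_[u,v].astype(np.float32))[:,0]
    print(nm,"tray",rect(plane(k,hull,.016)[:,:2]))
    inner=cv2.fillConvexPoly(np.zeros(g.shape,np.uint8),hull.astype(int),1)>0
    for q,s,c in blobs(inner&(g>=(45 if nm[0]=='w' else 50)),60):
        v,u=np.where(q); print("  ",np.round(c),s[4],rect(plane(k,np.c_[u,v],.011)[:,:2]))
p,d,k=ld("top1");M=masks(p);C=cloud(d,k)
for n in("red","green","blue","amber"):
    for b,s,c in blobs(M[n],40): print(n,np.round(c),s[4],np.round(np.median(C[b],0),3))
```

```text
w_tray tray [ 571.2 -298.8  200.4  166.    89.1]
   [245. 128.] 7636 [ 572.6 -239.5  105.6   61.1   -0.8]
   [332. 125.] 5003 [ 610.  -305.4   65.9   49.7   -0.9]
   [398. 153.] 4587 [ 609.1 -365.2   65.9   48.5   -1. ]
   [298. 210.] 4081 [ 532.4 -304.2   64.7   49.7   -0.9]
   [361. 235.] 3758 [ 531.4 -364.    64.6   48.4   -0.8]
top1 tray [ 570.1 -295.9  197.8  169.1   89.2]
   [461. 232.] 590 [ 609.4 -306.3   63.4   47.    -1.2]
   [486. 224.] 155 [ 626.9 -365.6   42.2   26.2  -88.3]
   [430. 245.] 1034 [ 571.3 -239.8  103.3   59.5   -0.7]
top0 tray [ 569.9 -298.5  202.8  169.6   89.1]
   [462. 233.] 589 [ 609.3 -307.4   63.3   44.8   -0.9]
   [489. 234.] 592 [ 608.3 -367.2   62.7   44.8   -1.4]
   [431. 245.] 975 [ 571.3 -240.7  103.4   57.7   -0.7]
   [462. 269.] 646 [ 531.2 -305.9   63.3   44.5   -1.2]
   [490. 270.] 631 [ 530.7 -365.1   64.2   44.5   -1.8]
red [418. 104.] 131 [ 0.854 -0.198  0.109]
red [284. 194.] 313 [0.68  0.07  0.015]
red [281. 267.] 205 [0.523 0.073 0.008]
green [357. 196.] 351 [ 0.681 -0.077  0.015]
green [220. 212.] 343 [0.628 0.201 0.058]
green [217. 255.] 145 [0.535 0.197 0.077]
blue [168.  74.] 177 [0.878 0.301 0.159]
blue [217. 238.] 1440 [0.57  0.207 0.055]
blue [ 30. 272.] 131 [0.5   0.595 0.011]
blue [306. 367.] 156 [0.321 0.014 0.015]
amber [467. 103.] 132 [ 0.859 -0.299  0.109]
```

Emit:
{"api": "step_arm", "payload": {
  "motion": [
    {"dx": 0.31, "dy": -0.86, "dz": 0, "ax": 0, "ay": 0, "az": 0},
    {"dx": 0.31, "dy": -0.86, "dz": 0, "ax": 0, "ay": 0, "az": 0},
    {"dx": 0.31, "dy": -0.86, "dz": 0, "ax": 0, "ay": 0, "az": 0},
    {"dx": 0.31, "dy": -0.86, "dz": 0, "ax": 0, "ay": 0, "az": 0},
    {"dx": 0.31, "dy": -0.86, "dz": 0, "ax": 0, "ay": 0, "az": 0},
    {"dx": 0.31, "dy": -0.86, "dz": 0, "ax": 0, "ay": 0, "az": 0},
    {"dx": 0.31, "dy": -0.86, "dz": 0, "ax": 0, "ay": 0, "az": 0},
    {"dx": 0.31, "dy": -0.86, "dz": 0, "ax": 0, "ay": 0, "az": 0},
    {"dx": 0.31, "dy": -0.86, "dz": 0, "ax": 0, "ay": 0, "az": 0},
    {"dx": 0.31, "dy": -0.86, "dz": 0, "ax": 0, "ay": 0, "az": 0},
    {"dx": 0.31, "dy": -0.86, "dz": 0, "ax": 0, "ay": 0, "az": 0},
    {"dx": 0.31, "dy": -0.86, "dz": 0, "ax": 0, "ay": 0, "az": 0}
  ]
}}

```text
t: 3.4
tcp_pos: [0.5484, -0.1008, 0.2313]
tool_rot: [0.0, 0.983, 0.184, 0.0]
wrist_force: [1.0, -0.5, 0.2]
grip_width: 0.0852
```

Run:
```python
from h import *
grab("wrist","w_mid")
plan([(.545,.24,.23,60,None)])
```

```text
at [ 0.5483 -0.0984  0.2315] yaw 21.28 tilt z-axis xy [0.0001 0.001 ] q [-0.41 -0.03 -0.04  1.56  0.    2.36] grip 0.0856 t 3.45
  n=17 dx=0.638 dy=-0.789 dz=0.005 az=-0.331
```

Emit:
{"api": "step_arm", "payload": {
  "motion": [
    {"dx": 0.64, "dy": -0.79, "dz": 0, "ax": 0, "ay": 0, "az": -0.33},
    {"dx": 0.64, "dy": -0.79, "dz": 0, "ax": 0, "ay": 0, "az": -0.33},
    {"dx": 0.64, "dy": -0.79, "dz": 0, "ax": 0, "ay": 0, "az": -0.33},
    {"dx": 0.64, "dy": -0.79, "dz": 0, "ax": 0, "ay": 0, "az": -0.33},
    {"dx": 0.64, "dy": -0.79, "dz": 0, "ax": 0, "ay": 0, "az": -0.33},
    {"dx": 0.64, "dy": -0.79, "dz": 0, "ax": 0, "ay": 0, "az": -0.33},
    {"dx": 0.64, "dy": -0.79, "dz": 0, "ax": 0, "ay": 0, "az": -0.33},
    {"dx": 0.64, "dy": -0.79, "dz": 0, "ax": 0, "ay": 0, "az": -0.33},
    {"dx": 0.64, "dy": -0.79, "dz": 0, "ax": 0, "ay": 0, "az": -0.33},
    {"dx": 0.64, "dy": -0.79, "dz": 0, "ax": 0, "ay": 0, "az": -0.33},
    {"dx": 0.64, "dy": -0.79, "dz": 0, "ax": 0, "ay": 0, "az": -0.33},
    {"dx": 0.64, "dy": -0.79, "dz": 0, "ax": 0, "ay": 0, "az": -0.33},
    {"dx": 0.64, "dy": -0.79, "dz": 0, "ax": 0, "ay": 0, "az": -0.33},
    {"dx": 0.64, "dy": -0.79, "dz": 0, "ax": 0, "ay": 0, "az": -0.33},
    {"dx": 0.64, "dy": -0.79, "dz": 0, "ax": 0, "ay": 0, "az": -0.33},
    {"dx": 0.64, "dy": -0.79, "dz": 0, "ax": 0, "ay": 0, "az": -0.33},
    {"dx": 0.64, "dy": -0.79, "dz": 0, "ax": 0, "ay": 0, "az": -0.33}
  ]
}}

```text
t: 5.15
tcp_pos: [0.5461, 0.238, 0.2312]
tool_rot: [0.0, 0.867, 0.499, -0.0]
wrist_force: [-0.1, 0.2, 0.5]
grip_width: 0.0852
```

Run:
```python
from h import *
p,d,k=grab("wrist","w_met"); C=cloud(d,k)
plan([])
g=cv2.cvtColor(p,cv2.COLOR_RGB2GRAY); M=masks(p)
b=max(blobs(M["orange"]),key=lambda b:b[1][4])[0]; v,u=np.where(b); print("orange px",u.mean(),v.mean(),len(u)); P=plane(k,np.c_[u,v],.066)[:,:2]; print("orange rect",rect(P))
for z in (.09,):
    s=(C[...,2]>.088)&(C[...,2]<.101)&(abs(C[...,0]-.53)<.06)&(abs(C[...,1]-.32)<.08); v,u=np.where(s); print("knob top",len(u),u.mean(),v.mean(),C[s].mean(0),rect(plane(k,np.c_[u,v],.096)[:,:2]))
for q,s,c in blobs(M["green"],200):
    v,u=np.where(q); print("green",np.round(c),s[4],np.median(C[q][:,2]),rect(plane(k,np.c_[u,v],np.median(C[q][:,2]))[:,:2]))
s=(C[...,2]>.05)&(C[...,2]<.06)&(C[...,0]>.4); print("deck",rect(C[s][:,:2]))
```

```text
at [0.5449 0.2405 0.2312] yaw 60.09 tilt z-axis xy [-0.0005  0.001 ] q [0.2  0.09 0.08 1.56 0.   2.29] grip 0.0854 t 5.2
orange px 258.8890942698706 113.63248885506144 9197
orange rect [547.2 313.9 103.9  73.9 -15. ]
knob top 531 244.07909604519773 127.69679849340866 [0.53331894 0.31771017 0.09578354] [533.4 317.7  16.4  15.3  -6.1]
green [443. 196.] 2101 0.057996189119297804 [628.  201.5  41.9  34.  -82.5]
green [338. 265.] 996 0.07692849063991475 [535.5 200.5  28.   25.4  59.8]
green [597. 387.] 1410 0.015419205200857444 [683.1 -72.5  58.6  43.4   2.4]
deck [574.  270.9 218.4 169.4 -82.6]
```

View pics/w_met.png

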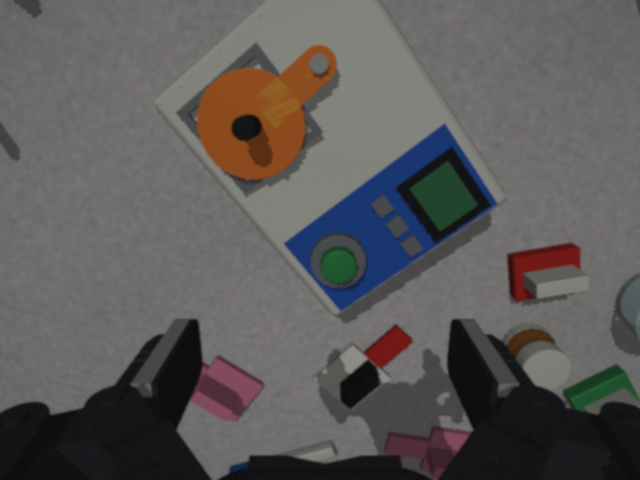

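The wrist view shows the cover shut: knob at (246,127), pin at (319,63), key at (338,265) and the reference at (350,380). The measured knob height is 95.8 mm (96 expected) and its diameter 16 mm, so I'll go and grip it.

Run:
```python
from h import *
p,d,k=ld("w_met"); print("pin",plane(k,[(319,63)],.072),cloud(d,k)[63,319])
plan([(.5334,.3177,.12,60,None),(.5334,.3177,.072,60,4)])
y=np.radians(60); pin=np.array([.5949,.3257]); k0=np.array([.5334,.3177]); a0=np.arctan2(*(k0-pin)[::-1]); r=np.linalg.norm(k0-pin)
a=a0+np.linspace(0,1.64,17); P=pin+r*np.c_[np.cos(a),np.sin(a)]; D=np.diff(P,axis=0)@np.array([[np.cos(y),np.sin(y)],[np.sin(y),-np.cos(y)]])/.02
print(r,np.round(D,2).tolist(),P[-1])
```

```text
pin [[0.59394351 0.32824504 0.072     ]] [0.59396574 0.32830085 0.07119159]
at [0.5449 0.2405 0.2312] yaw 60.09 tilt z-axis xy [-0.0005  0.001 ] q [0.2  0.09 0.08 1.56 0.   2.29] grip 0.0854 t 5.2
  n=6 dx=0.509 dy=-0.404 dz=0.927 az=0.002
  n=4 dx=0.000 dy=0.000 dz=0.600 az=-0.000
0.062018142506850366 [[-0.24, 0.21], [-0.22, 0.23], [-0.2, 0.25], [-0.17, 0.27], [-0.14, 0.29], [-0.11, 0.3], [-0.08, 0.31], [-0.05, 0.31], [-0.01, 0.32], [0.02, 0.32], [0.05, 0.31], [0.08, 0.31], [0.11, 0.3], [0.14, 0.28], [0.17, 0.27], [0.2, 0.25]] [0.60713348 0.2649004 ]
```

Emit:
{"api": "step_arm", "payload": {
  "motion": [
    {"dx": 0.51, "dy": -0.4, "dz": 0.93, "ax": 0, "ay": 0, "az": 0},
    {"dx": 0.51, "dy": -0.4, "dz": 0.93, "ax": 0, "ay": 0, "az": 0},
    {"dx": 0.51, "dy": -0.4, "dz": 0.93, "ax": 0, "ay": 0, "az": 0},
    {"dx": 0.51, "dy": -0.4, "dz": 0.93, "ax": 0, "ay": 0, "az": 0},
    {"dx": 0.51, "dy": -0.4, "dz": 0.93, "ax": 0, "ay": 0, "az": 0},
    {"dx": 0.51, "dy": -0.4, "dz": 0.93, "ax": 0, "ay": 0, "az": 0},
    {"dx": 0, "dy": 0, "dz": 0.6, "ax": 0, "ay": 0, "az": 0},
    {"dx": 0, "dy": 0, "dz": 0.6, "ax": 0, "ay": 0, "az": 0},
    {"dx": 0, "dy": 0, "dz": 0.6, "ax": 0, "ay": 0, "az": 0},
    {"dx": 0, "dy": 0, "dz": 0.6, "ax": 0, "ay": 0, "az": 0}
  ],
  "grip": 0
}}

```text
t: 6.2
tcp_pos: [0.5363, 0.3134, 0.0712]
tool_rot: [0.0, 0.867, 0.498, 0.0]
wrist_force: [-0.5, -0.4, -0.4]
grip_width: 0.0429
```

Emit:
{"api": "step_arm", "payload": {
  "motion": [
    {"dx": 0, "dy": 0, "dz": 0, "ax": 0, "ay": 0, "az": 0},
    {"dx": 0, "dy": 0, "dz": 0, "ax": 0, "ay": 0, "az": 0},
    {"dx": 0, "dy": 0, "dz": 0, "ax": 0, "ay": 0, "az": 0},
    {"dx": 0, "dy": 0, "dz": 0, "ax": 0, "ay": 0, "az": 0},
    {"dx": 0, "dy": 0, "dz": 0, "ax": 0, "ay": 0, "az": 0}
  ],
  "grip": -1,
  "grip_force": 20
}}

```text
t: 6.7
tcp_pos: [0.5331, 0.3133, 0.0708]
tool_rot: [-0.001, 0.867, 0.498, -0.003]
wrist_force: [-10.5, -1.6, -1.4]
grip_width: 0.0153
```

Emit:
{"api": "step_arm", "payload": {
  "motion": [
    {"dx": -0.24, "dy": 0.21, "dz": 0, "ax": 0, "ay": 0, "az": 0},
    {"dx": -0.22, "dy": 0.23, "dz": 0, "ax": 0, "ay": 0, "az": 0},
    {"dx": -0.2, "dy": 0.25, "dz": 0, "ax": 0, "ay": 0, "az": 0},
    {"dx": -0.17, "dy": 0.27, "dz": 0, "ax": 0, "ay": 0, "az": 0},
    {"dx": -0.14, "dy": 0.29, "dz": 0, "ax": 0, "ay": 0, "az": 0},
    {"dx": -0.11, "dy": 0.3, "dz": 0, "ax": 0, "ay": 0, "az": 0},
    {"dx": -0.08, "dy": 0.31, "dz": 0, "ax": 0, "ay": 0, "az": 0},
    {"dx": -0.05, "dy": 0.31, "dz": 0, "ax": 0, "ay": 0, "az": 0}
  ]
}}

```text
t: 7.5
tcp_pos: [0.5599, 0.2706, 0.0711]
tool_rot: [-0.0, 0.867, 0.498, -0.002]
wrist_force: [-6.6, -1.1, -4.9]
grip_width: 0.015
```

Run:
```python
from h import *
grab("wrist","w_sw"); plan([]); print(ctrl.read_state()["wrist_force"])
```

```text
at [0.5607 0.27   0.0711] yaw 59.74 tilt z-axis xy [-0.0024 -0.0011] q [ 0.24  0.21 -0.08  1.28 -0.    2.34] grip 0.015 t 7.55
[-4.48289569 -3.43279668 -4.03866243]
```

Emit:
{"api": "step_arm", "payload": {
  "motion": [
    {"dx": -0.01, "dy": 0.32, "dz": 0, "ax": 0, "ay": 0, "az": 0},
    {"dx": 0.02, "dy": 0.32, "dz": 0, "ax": 0, "ay": 0, "az": 0},
    {"dx": 0.05, "dy": 0.31, "dz": 0, "ax": 0, "ay": 0, "az": 0},
    {"dx": 0.08, "dy": 0.31, "dz": 0, "ax": 0, "ay": 0, "az": 0},
    {"dx": 0.11, "dy": 0.3, "dz": 0, "ax": 0, "ay": 0, "az": 0},
    {"dx": 0.14, "dy": 0.28, "dz": 0, "ax": 0, "ay": 0, "az": 0},
    {"dx": 0.17, "dy": 0.27, "dz": 0, "ax": 0, "ay": 0, "az": 0},
    {"dx": 0.2, "dy": 0.25, "dz": 0, "ax": 0, "ay": 0, "az": 0},
    {"dx": 0, "dy": 0, "dz": 0, "ax": 0, "ay": 0, "az": 0},
    {"dx": 0, "dy": 0, "dz": 0, "ax": 0, "ay": 0, "az": 0}
  ]
}}

```text
t: 8.55
tcp_pos: [0.6081, 0.2604, 0.0713]
tool_rot: [-0.001, 0.867, 0.498, -0.002]
wrist_force: [-12.6, -2.5, -1.8]
grip_width: 0.0151
```

Emit:
{"api": "step_arm", "payload": {
  "motion": [
    {"dx": 0, "dy": 0, "dz": 0, "ax": 0, "ay": 0, "az": 0},
    {"dx": 0, "dy": 0, "dz": 0, "ax": 0, "ay": 0, "az": 0},
    {"dx": 0, "dy": 0, "dz": 0, "ax": 0, "ay": 0, "az": 0},
    {"dx": 0, "dy": 0, "dz": -1, "ax": 0, "ay": 0, "az": 0},
    {"dx": 0, "dy": 0, "dz": -1, "ax": 0, "ay": 0, "az": 0},
    {"dx": 0, "dy": 0, "dz": -1, "ax": 0, "ay": 0, "az": 0},
    {"dx": 0, "dy": 0, "dz": -1, "ax": 0, "ay": 0, "az": 0},
    {"dx": 0, "dy": 0, "dz": -1, "ax": 0, "ay": 0, "az": 0}
  ],
  "grip": 0
}}

```text
t: 9.35
tcp_pos: [0.6104, 0.2606, 0.1734]
tool_rot: [0.0, 0.867, 0.498, 0.001]
wrist_force: [0.5, -0.2, 0.5]
grip_width: 0.0429
```

Run:
```python
from h import *
grab("top","top2"); grab("wrist","w_after")
p,d,k=ld("top2"); b=max(blobs(masks(p)["orange"]),key=lambda b:b[1][4]); print("orange px",b[2],rect(plane(k,np.argwhere(b[0])[:,::-1],.066)[:,:2]))
C=cloud(d,k); s=(C[...,2]>.008)&(C[...,2]<.045)&(abs(C[...,0]-.47)<.06)&(abs(C[...,1]-.06)<.05)
plan([(.5,.08,.2,16,None)])
```

```text
orange px [185.45869565 218.18695652] [613.  272.6  82.3  73.8  78.1]
at [0.6119 0.2609 0.1759] yaw 59.75 tilt z-axis xy [0.0066 0.0012] q [ 0.21  0.29  0.21  1.48 -0.    2.31] grip 0.0425 t 9.45
  n=11 dx=-0.940 dy=0.313 dz=-0.110 az=0.578
```

View pics/w_after.png

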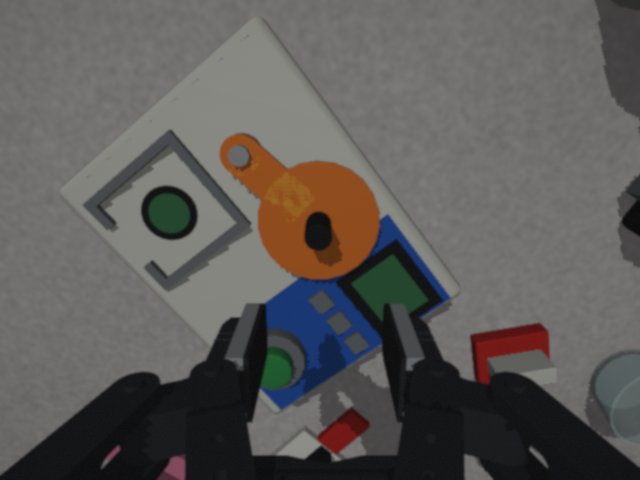

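The cover is swung aside: disc at (318,220), knob at (318,230), pin at (238,155). The bare port is at (169,212), and its frame's gap faces the front. I'll measure both and head for the reference.

Run:
```python
from h import *
p,d,k=ld("w_after"); C=cloud(d,k); g=cv2.cvtColor(p,cv2.COLOR_RGB2GRAY)
s=(C[...,2]>.088)&(C[...,2]<.101)&(abs(C[...,0]-.6)<.06)&(abs(C[...,1]-.27)<.05)
v,u=np.where(s&(g<60)); kn=plane(k,np.c_[u,v],.096)[:,:2].mean(0); print("knob",kn,len(u))
pin=plane(k,[(238.5,155)],.072)[0,:2]; print("pin",pin,"dir deg",np.degrees(np.arctan2(*(kn-pin)[::-1]))%360)
R=np.zeros(g.shape,bool);R[180:245,135:205]=1
b=max(blobs(R&(g<75)),key=lambda b:b[1][4]); v,u=np.where(b[0]); print("port",b[2],rect(plane(k,np.c_[u,v],.055)[:,:2]))
R[:]=0;R[125:295,80:256]=1
b=max(blobs(R&(g>75)&(g<125)&(masks(p)["orange"]==0)),key=lambda b:b[1][4]); v,u=np.where(b[0]); h=cv2.convexHull(np.c_[u,v].astype(np.float32))[:,0]; print("frame",b[1],rect(plane(k,h,.06)[:,:2]))
```

```text
knob [0.61299958 0.27032782] 686
pin [0.59427512 0.32853368] dir deg 287.83266095000215
port [168.88392857 212.40263605] [531.7 320.4  35.1  34.8 -30.4]
frame [  80  212   81   83 3362] [488.1 310.5  57.   52.3  49.8]
```

Emit:
{"api": "step_arm", "payload": {
  "motion": [
    {"dx": -0.94, "dy": 0.31, "dz": -0.1, "ax": 0, "ay": 0, "az": 0.58},
    {"dx": -0.94, "dy": 0.31, "dz": -0.1, "ax": 0, "ay": 0, "az": 0.58},
    {"dx": -0.94, "dy": 0.31, "dz": -0.1, "ax": 0, "ay": 0, "az": 0.58},
    {"dx": -0.94, "dy": 0.31, "dz": -0.1, "ax": 0, "ay": 0, "az": 0.58},
    {"dx": -0.94, "dy": 0.31, "dz": -0.1, "ax": 0, "ay": 0, "az": 0.58},
    {"dx": -0.94, "dy": 0.31, "dz": -0.1, "ax": 0, "ay": 0, "az": 0.58},
    {"dx": -0.94, "dy": 0.31, "dz": -0.1, "ax": 0, "ay": 0, "az": 0.58},
    {"dx": -0.94, "dy": 0.31, "dz": -0.1, "ax": 0, "ay": 0, "az": 0.58},
    {"dx": -0.94, "dy": 0.31, "dz": -0.1, "ax": 0, "ay": 0, "az": 0.58},
    {"dx": -0.94, "dy": 0.31, "dz": -0.1, "ax": 0, "ay": 0, "az": 0.58},
    {"dx": -0.94, "dy": 0.31, "dz": -0.1, "ax": 0, "ay": 0, "az": 0.58},
    {"dx": 0, "dy": 0, "dz": 0, "ax": 0, "ay": 0, "az": 0}
  ],
  "grip": 0.1
}}

```text
t: 10.65
tcp_pos: [0.4966, 0.0792, 0.1937]
tool_rot: [0.0, 0.991, 0.137, 0.0]
wrist_force: [-0.0, 0.3, 0.2]
grip_width: 0.0466
```

Run:
```python
from h import *
p,d,k=grab("wrist","w_ref"); C=cloud(d,k); M=masks(p)
for q,s,c in blobs(M["red"],200):
    v,u=np.where(q); z=np.median(C[q][:,2]); print("red",np.round(c),s[4],z,rect(plane(k,np.c_[u,v],.008)[:,:2]))
g=cv2.cvtColor(p,cv2.COLOR_RGB2GRAY)
s=(C[...,2]>.031)&(C[...,2]<.042)&(abs(C[...,0]-.48)<.05)&(abs(C[...,1]-.06)<.04)
v,u=np.where(s); print("rib top",len(u),u.mean(),v.mean(),rect(plane(k,np.c_[u,v],.036)[:,:2]))
s=(C[...,2]>.003)&(C[...,2]<.012)&(abs(C[...,0]-.48)<.09)&(abs(C[...,1]-.06)<.06)&(g>110); v,u=np.where(s);print("plate",rect(plane(k,np.c_[u,v],.008)[:,:2]))
plan([])
```

```text
red [340. 173.] 1609 0.008153668987151015 [523.4  74.2  42.4  22.2  15.7]
rib top 990 340.8393939393939 235.73535353535354 [483.4  63.2  40.4  13.9  14.8]
plate [477.   49.8 178.8  86.    5.6]
at [0.4973 0.0797 0.1936] yaw 15.86 tilt z-axis xy [ 0.0012 -0.0002] q [-0.1  -0.2  -0.26  1.5  -0.    2.76] grip 0.0468 t 10.7
```

View pics/w_ref.png

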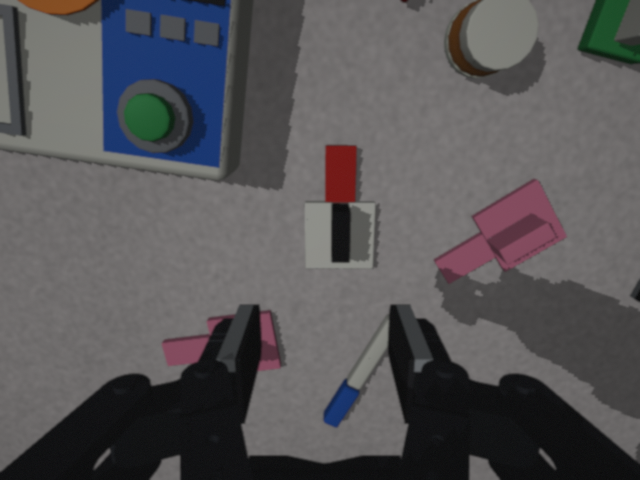

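The target is the white plate with the red tab at (340,210), black rib at (340,235). The pink ones at (520,225) and (240,345) are the look-alikes. This view confirms it enlarged, so I'll go down and grasp it.

Run:
```python
from h import *
plan([(.4832,.0632,.06,15.5,None),(.4832,.0632,.012,15.5,5)])
```

```text
at [0.4973 0.0797 0.1936] yaw 15.86 tilt z-axis xy [ 0.0012 -0.0002] q [-0.1  -0.2  -0.26  1.5  -0.    2.76] grip 0.0468 t 10.7
  n=7 dx=-0.129 dy=0.086 dz=0.954 az=0.007
  n=5 dx=0.000 dy=-0.000 dz=0.480 az=-0.000
```

Emit:
{"api": "step_arm", "payload": {
  "motion": [
    {"dx": -0.13, "dy": 0.086, "dz": 0.95, "ax": 0, "ay": 0, "az": 0},
    {"dx": -0.13, "dy": 0.086, "dz": 0.95, "ax": 0, "ay": 0, "az": 0},
    {"dx": -0.13, "dy": 0.086, "dz": 0.95, "ax": 0, "ay": 0, "az": 0},
    {"dx": -0.13, "dy": 0.086, "dz": 0.95, "ax": 0, "ay": 0, "az": 0},
    {"dx": -0.13, "dy": 0.086, "dz": 0.95, "ax": 0, "ay": 0, "az": 0},
    {"dx": -0.13, "dy": 0.086, "dz": 0.95, "ax": 0, "ay": 0, "az": 0},
    {"dx": -0.13, "dy": 0.086, "dz": 0.95, "ax": 0, "ay": 0, "az": 0},
    {"dx": 0, "dy": 0, "dz": 0.48, "ax": 0, "ay": 0, "az": 0},
    {"dx": 0, "dy": 0, "dz": 0.48, "ax": 0, "ay": 0, "az": 0},
    {"dx": 0, "dy": 0, "dz": 0.48, "ax": 0, "ay": 0, "az": 0},
    {"dx": 0, "dy": 0, "dz": 0.48, "ax": 0, "ay": 0, "az": 0},
    {"dx": 0, "dy": 0, "dz": 0.48, "ax": 0, "ay": 0, "az": 0},
    {"dx": 0, "dy": 0, "dz": 0, "ax": 0, "ay": 0, "az": 0},
    {"dx": 0, "dy": 0, "dz": 0, "ax": 0, "ay": 0, "az": 0}
  ]
}}

```text
t: 12.1
tcp_pos: [0.483, 0.0636, 0.0127]
tool_rot: [0.0, 0.99, 0.138, -0.0]
wrist_force: [0.0, -0.3, 0.3]
grip_width: 0.0469
```

Emit:
{"api": "step_arm", "payload": {
  "motion": [
    {"dx": 0, "dy": 0, "dz": 0, "ax": 0, "ay": 0, "az": 0},
    {"dx": 0, "dy": 0, "dz": 0, "ax": 0, "ay": 0, "az": 0},
    {"dx": 0, "dy": 0, "dz": 0, "ax": 0, "ay": 0, "az": 0},
    {"dx": 0, "dy": 0, "dz": 0, "ax": 0, "ay": 0, "az": 0},
    {"dx": 0, "dy": 0, "dz": 0, "ax": 0, "ay": 0, "az": 0},
    {"dx": 0, "dy": 0, "dz": 0, "ax": 0, "ay": 0, "az": 0}
  ],
  "grip": -1,
  "grip_force": 60
}}

```text
t: 12.7
tcp_pos: [0.4836, 0.0635, 0.0133]
tool_rot: [0.0, 0.99, 0.138, 0.001]
wrist_force: [-0.2, -0.3, 5.7]
grip_width: 0.0132
```

Run:
```python
from h import *
plan([(.46,.1,.15,70,None),(.46,.2,.16,110,None),(.525,.319,.16,187.4,None),(.525,.319,.075,187.4,None)])
print(ctrl.read_state()["wrist_force"])
```

```text
at [0.4836 0.0635 0.0133] yaw 15.9 tilt z-axis xy [ 0.0012 -0.0003] q [-0.14 -0.16 -0.57  1.17 -0.    2.73] grip 0.0132 t 12.7
  n=8 dx=0.033 dy=-0.280 dz=-0.854 az=-0.984
  n=6 dx=0.849 dy=-0.049 dz=-0.083 az=-0.970
  n=12 dx=0.063 dy=0.607 dz=-0.000 az=-0.938
  n=5 dx=-0.000 dy=0.000 dz=0.850 az=-0.000
[-0.17986363 -0.30422742  5.67122971]
```

Emit:
{"api": "step_arm", "payload": {
  "motion": [
    {"dx": 0, "dy": 0, "dz": -1, "ax": 0, "ay": 0, "az": 0},
    {"dx": 0, "dy": 0, "dz": -1, "ax": 0, "ay": 0, "az": 0},
    {"dx": 0, "dy": 0, "dz": -1, "ax": 0, "ay": 0, "az": 0},
    {"dx": 0, "dy": 0, "dz": -1, "ax": 0, "ay": 0, "az": 0},
    {"dx": 0, "dy": 0, "dz": -1, "ax": 0, "ay": 0, "az": 0},
    {"dx": 0, "dy": 0, "dz": -1, "ax": 0, "ay": 0, "az": 0},
    {"dx": 0, "dy": 0, "dz": -1, "ax": 0, "ay": 0, "az": -1},
    {"dx": 0, "dy": 0, "dz": -0.5, "ax": 0, "ay": 0, "az": -1},
    {"dx": 0, "dy": 0, "dz": 0, "ax": 0, "ay": 0, "az": -1},
    {"dx": 0, "dy": 0, "dz": 0, "ax": 0, "ay": 0, "az": -1},
    {"dx": 0, "dy": 0, "dz": 0, "ax": 0, "ay": 0, "az": -1},
    {"dx": 0, "dy": 0, "dz": 0, "ax": 0, "ay": 0, "az": -1},
    {"dx": 0, "dy": 0, "dz": 0, "ax": 0, "ay": 0, "az": -1},
    {"dx": 0, "dy": 0, "dz": 0, "ax": 0, "ay": 0, "az": -1}
  ]
}}

```text
t: 14.1
tcp_pos: [0.4827, 0.0636, 0.1621]
tool_rot: [-0.0, 0.813, 0.582, -0.0]
wrist_force: [-0.2, -0.2, -1.3]
grip_width: 0.0128
```

Run:
```python
from h import *
plan([(.524,.3185,.16,187.4,None),(.525,.319,.085,187.4,None)])
```

```text
at [0.4827 0.0636 0.1621] yaw 71.18 tilt z-axis xy [-0.001  0.   ] q [-0.14 -0.25 -0.36  1.45 -0.    1.76] grip 0.0128 t 14.1
  n=17 dx=0.640 dy=0.642 dz=0.006 az=-0.994
  n=4 dx=-0.013 dy=0.005 dz=0.938 az=-0.000
```

Emit:
{"api": "step_arm", "payload": {
  "motion": [
    {"dx": 0.64, "dy": 0.64, "dz": 0, "ax": 0, "ay": 0, "az": -0.99},
    {"dx": 0.64, "dy": 0.64, "dz": 0, "ax": 0, "ay": 0, "az": -0.99},
    {"dx": 0.64, "dy": 0.64, "dz": 0, "ax": 0, "ay": 0, "az": -0.99},
    {"dx": 0.64, "dy": 0.64, "dz": 0, "ax": 0, "ay": 0, "az": -0.99},
    {"dx": 0.64, "dy": 0.64, "dz": 0, "ax": 0, "ay": 0, "az": -0.99},
    {"dx": 0.64, "dy": 0.64, "dz": 0, "ax": 0, "ay": 0, "az": -0.99},
    {"dx": 0.64, "dy": 0.64, "dz": 0, "ax": 0, "ay": 0, "az": -0.99},
    {"dx": 0.64, "dy": 0.64, "dz": 0, "ax": 0, "ay": 0, "az": -0.99},
    {"dx": 0.64, "dy": 0.64, "dz": 0, "ax": 0, "ay": 0, "az": -0.99},
    {"dx": 0.64, "dy": 0.64, "dz": 0, "ax": 0, "ay": 0, "az": -0.99},
    {"dx": 0.64, "dy": 0.64, "dz": 0, "ax": 0, "ay": 0, "az": -0.99},
    {"dx": 0.64, "dy": 0.64, "dz": 0, "ax": 0, "ay": 0, "az": -0.99},
    {"dx": 0.64, "dy": 0.64, "dz": 0, "ax": 0, "ay": 0, "az": -0.99},
    {"dx": 0.64, "dy": 0.64, "dz": 0, "ax": 0, "ay": 0, "az": -0.99},
    {"dx": 0.64, "dy": 0.64, "dz": 0, "ax": 0, "ay": 0, "az": -0.99},
    {"dx": 0.64, "dy": 0.64, "dz": 0, "ax": 0, "ay": 0, "az": -0.99},
    {"dx": 0.64, "dy": 0.64, "dz": 0, "ax": 0, "ay": 0, "az": -0.99},
    {"dx": 0, "dy": 0, "dz": 0, "ax": 0, "ay": 0, "az": 0},
    {"dx": 0, "dy": 0, "dz": 0, "ax": 0, "ay": 0, "az": 0}
  ]
}}

```text
t: 16.0
tcp_pos: [0.5261, 0.3181, 0.1622]
tool_rot: [-0.0, -0.057, 0.998, -0.0]
wrist_force: [-0.1, -0.5, -2.1]
grip_width: 0.0123
```

Run:
```python
from h import *
plan([(.5248,.3193,.085,187.4,None),(.5248,.3193,.069,187.4,3)])
grab("wrist","w_hold")
```

```text
at [0.5261 0.3181 0.1622] yaw -173.48 tilt z-axis xy [-0.0005 -0.0006] q [ 0.33  0.15  0.02  1.44 -0.    0.22] grip 0.0123 t 16.0
  n=53 dx=0.464 dy=0.504 dz=0.073 az=-0.990
  n=3 dx=-0.000 dy=0.000 dz=0.267 az=-0.000
```

View pics/w_hold.png

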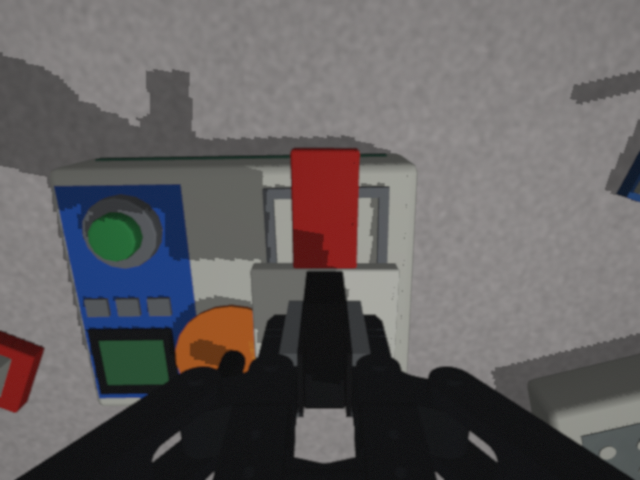

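The reference hangs straight in the jaws with its red tab at (325,208), above the frame gap. I'll check the held pose and work out the last correction.

```bash
sed -i 's/dy=(yt-y)$/dy=(yt-y+np.pi)%(2*np.pi)-np.pi/' h.py
python3 - <<'E'
from h import *
p,d,k=ld("w_hold"); b=max(blobs(masks(p)["red"]&(np.mgrid[:480,:640][1]>200)),key=lambda b:b[1][4]); v,u=np.where(b[0]); P=plane(k,np.c_[u,v],.157)[:,:2]; r=rect(P); print("tab",r,np.median(cloud(d,k)[b[0]][:,2]))
s,m,y=pose(); o=(r[:2]/1000-s["tcp_pos"][:2])@np.array([np.cos(y),np.sin(y)]); print("tab along tool x from TCP",o,"expected .042")
plan([(.5248,.3193,.085,187.4,None),(.5248,.3193,.069,187.4,3)])
E
```

```text
tab [484.2 313.9  43.2  23.3   6.5] 0.15693456886495205
tab along tool x from TCP 0.04239525951060192 expected .042
at [0.5264 0.3178 0.1623] yaw -173.52 tilt z-axis xy [-0.0003 -0.0005] q [ 0.33  0.15  0.02  1.44 -0.    0.22] grip 0.0128 t 16.05
  n=4 dx=0.018 dy=0.022 dz=0.966 az=-0.033
  n=3 dx=-0.000 dy=0.000 dz=0.267 az=-0.000
```

Emit:
{"api": "step_arm", "payload": {
  "motion": [
    {"dx": 0.02, "dy": 0.02, "dz": 0.95, "ax": 0, "ay": 0, "az": -0.03},
    {"dx": 0.02, "dy": 0.02, "dz": 0.95, "ax": 0, "ay": 0, "az": -0.03},
    {"dx": 0.02, "dy": 0.02, "dz": 0.95, "ax": 0, "ay": 0, "az": -0.03},
    {"dx": 0.02, "dy": 0.02, "dz": 0.95, "ax": 0, "ay": 0, "az": -0.03},
    {"dx": 0, "dy": 0, "dz": 0.25, "ax": 0, "ay": 0, "az": 0},
    {"dx": 0, "dy": 0, "dz": 0.25, "ax": 0, "ay": 0, "az": 0},
    {"dx": 0, "dy": 0, "dz": 0.25, "ax": 0, "ay": 0, "az": 0},
    {"dx": 0, "dy": 0, "dz": 0, "ax": 0, "ay": 0, "az": 0},
    {"dx": 0, "dy": 0, "dz": 0, "ax": 0, "ay": 0, "az": 0}
  ]
}}

```text
t: 16.95
tcp_pos: [0.5249, 0.3196, 0.0723]
tool_rot: [0.0, -0.065, 0.998, 0.0]
wrist_force: [-0.1, -0.4, -2.1]
grip_width: 0.0126
```

Run:
```python
from h import *
plan([]); print(ctrl.read_state()["wrist_force"])
```

```text
at [0.5249 0.3196 0.0723] yaw -172.58 tilt z-axis xy [0.0008 0.0002] q [ 0.33  0.18 -0.11  1.28 -0.    0.2 ] grip 0.0126 t 16.95
[-0.14389678 -0.37854803 -2.06358669]
```

Emit:
{"api": "step_arm", "payload": {
  "motion": [
    {"dx": 0, "dy": 0, "dz": 0.15, "ax": 0, "ay": 0, "az": 0},
    {"dx": 0, "dy": 0, "dz": 0, "ax": 0, "ay": 0, "az": 0},
    {"dx": 0, "dy": 0, "dz": 0, "ax": 0, "ay": 0, "az": 0}
  ]
}}

```text
t: 17.25
tcp_pos: [0.5245, 0.3195, 0.0687]
tool_rot: [0.0, -0.065, 0.998, -0.0]
wrist_force: [-0.0, 0.2, -0.9]
grip_width: 0.0128
```

Emit:
{"api": "step_arm", "payload": {
  "motion": [
    {"dx": 0, "dy": 0, "dz": 0, "ax": 0, "ay": 0, "az": 0},
    {"dx": 0, "dy": 0, "dz": 0, "ax": 0, "ay": 0, "az": 0},
    {"dx": 0, "dy": 0, "dz": 0, "ax": 0, "ay": 0, "az": 0},
    {"dx": 0, "dy": 0, "dz": -1, "ax": 0, "ay": 0, "az": 0},
    {"dx": 0, "dy": 0, "dz": -1, "ax": 0, "ay": 0, "az": 0},
    {"dx": 0, "dy": 0, "dz": -1, "ax": 0, "ay": 0, "az": 0},
    {"dx": 0, "dy": 0, "dz": -1, "ax": 0, "ay": 0, "az": 0},
    {"dx": 0, "dy": 0, "dz": -1, "ax": 0, "ay": 0, "az": 0},
    {"dx": 0, "dy": 0, "dz": 0, "ax": 0, "ay": 0, "az": 0}
  ],
  "grip": -0.2
}}

```text
t: 18.15
tcp_pos: [0.526, 0.3201, 0.172]
tool_rot: [0.002, -0.065, 0.998, 0.001]
wrist_force: [-0.4, 0.0, 0.9]
grip_width: 0.0343
```

Run:
```python
from h import *
p,d,k=grab("wrist","w_placed"); C=cloud(d,k)
b=max(blobs(masks(p)["red"]&(np.mgrid[:480,:640][1]>200)),key=lambda b:b[1][4]); v,u=np.where(b[0]); print("tab",rect(plane(k,np.c_[u,v],.063)[:,:2]),np.median(C[b[0]][:,2]))
s=(C[...,2]>.086)&(C[...,2]<.096)&(abs(C[...,0]-.525)<.03)&(abs(C[...,1]-.32)<.025); v,u=np.where(s); print("rib",rect(plane(k,np.c_[u,v],.091)[:,:2]))
b=max(blobs(masks(p)["green"]&(C[...,2]>.07)),key=lambda b:b[1][4]);v,u=np.where(b[0]); print("key",b[2],rect(plane(k,np.c_[u,v],.077)[:,:2]),np.median(C[b[0]][:,2]))
plan([(.5355,.2005,.11,None,None),(.5355,.2005,.067,None,None)])
```

```text
tab [482.9 314.7  42.5  23.2   6.5] 0.06322283937078028
rib [523.9 319.9  41.1  13.7   7.9]
key [117.63799888 227.26925239] [532.7 200.7  29.7  26.4 -47.3] 0.07700980586074657
at [0.5254 0.3198 0.1701] yaw -172.56 tilt z-axis xy [0.0027 0.0008] q [ 0.33  0.14  0.03  1.45 -0.    0.2 ] grip 0.0337 t 18.2
  n=6 dx=0.045 dy=-0.997 dz=0.501 az=-0.000
  n=3 dx=-0.000 dy=0.000 dz=0.717 az=-0.000
```

View pics/w_placed.png

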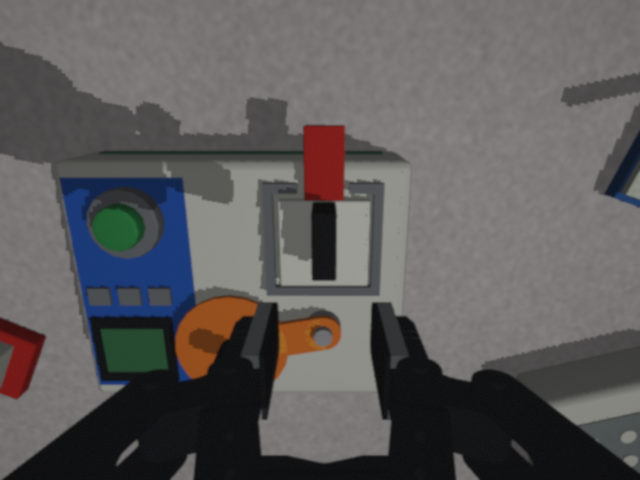

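The reference lies flat inside the frame: tab at (324,163) goes through the gap, and tab top is at 63 mm as it should be. Next is the key at (117,227).

Emit:
{"api": "step_arm", "payload": {
  "motion": [
    {"dx": 0.05, "dy": -1, "dz": 0, "ax": 0, "ay": 0, "az": 0},
    {"dx": 0.05, "dy": -1, "dz": 0, "ax": 0, "ay": 0, "az": 0},
    {"dx": 0.05, "dy": -1, "dz": 0.5, "ax": 0, "ay": 0, "az": 0},
    {"dx": 0.05, "dy": -1, "dz": 0.5, "ax": 0, "ay": 0, "az": 0},
    {"dx": 0.05, "dy": -1, "dz": 1, "ax": 0, "ay": 0, "az": 0},
    {"dx": 0.1, "dy": -1, "dz": 1, "ax": 0, "ay": 0, "az": 0},
    {"dx": 0, "dy": 0, "dz": 0.5, "ax": 0, "ay": 0, "az": 0},
    {"dx": 0, "dy": 0, "dz": 0, "ax": 0, "ay": 0, "az": 0}
  ],
  "grip": -1
}}

```text
t: 19.0
tcp_pos: [0.5315, 0.1994, 0.0961]
tool_rot: [-0.002, -0.064, 0.998, -0.0]
wrist_force: [0.6, 1.5, 0.1]
grip_width: 0.0001
```

Run:
```python
from h import *
plan([(.534,.2006,.082,None,None),(.534,.2006,.0695,None,None)])
```

```text
at [0.5315 0.1994 0.0961] yaw -172.62 tilt z-axis xy [-0.0039 -0.0003] q [ 0.13  0.03 -0.22  1.32  0.   -0.  ] grip 0.0001 t 19.0
  n=1 dx=-0.130 dy=0.045 dz=0.705 az=-0.000
  n=1 dx=-0.000 dy=0.000 dz=0.625 az=-0.000
```

Emit:
{"api": "step_arm", "payload": {
  "motion": [
    {"dx": -0.13, "dy": 0.05, "dz": 0.5, "ax": 0, "ay": 0, "az": 0},
    {"dx": 0, "dy": 0, "dz": 0.4, "ax": 0, "ay": 0, "az": 0},
    {"dx": 0, "dy": 0, "dz": 0.2, "ax": 0, "ay": 0, "az": 0},
    {"dx": 0, "dy": 0, "dz": 0.2, "ax": 0, "ay": 0, "az": 0},
    {"dx": 0, "dy": 0, "dz": 0, "ax": 0, "ay": 0, "az": 0},
    {"dx": 0, "dy": 0, "dz": 0, "ax": 0, "ay": 0, "az": 0}
  ]
}}

```text
t: 19.6
tcp_pos: [0.5357, 0.2013, 0.0732]
tool_rot: [0.0, -0.065, 0.998, 0.0]
wrist_force: [-1.7, 1.5, 3.3]
grip_width: -0.0001
```

Emit:
{"api": "step_arm", "payload": {
  "motion": [
    {"dx": 0, "dy": 0, "dz": 0.12, "ax": 0, "ay": 0, "az": 0},
    {"dx": 0, "dy": 0, "dz": 0.1, "ax": 0, "ay": 0, "az": 0},
    {"dx": 0, "dy": 0, "dz": 0, "ax": 0, "ay": 0, "az": 0},
    {"dx": 0, "dy": 0, "dz": 0, "ax": 0, "ay": 0, "az": 0}
  ]
}}

```text
t: 20.0
tcp_pos: [0.5361, 0.2012, 0.0708]
tool_rot: [0.001, -0.065, 0.998, 0.0]
wrist_force: [-9.4, 0.7, 21.3]
grip_width: -0.0
```

The force jumped to 21 N at z = 70.8 mm, so the key is bottomed. I'll lift and go back for the reference.

Emit:
{"api": "step_arm", "payload": {
  "motion": [
    {"dx": 0, "dy": 0, "dz": -1, "ax": 0, "ay": 0, "az": 0},
    {"dx": 0, "dy": 0, "dz": -1, "ax": 0, "ay": 0, "az": 0},
    {"dx": 0, "dy": 0, "dz": -1, "ax": 0, "ay": 0, "az": 0},
    {"dx": 0, "dy": 0, "dz": -1, "ax": 0, "ay": 0, "az": 0},
    {"dx": 0, "dy": 1, "dz": -1, "ax": 0, "ay": 0, "az": 0},
    {"dx": 0, "dy": 1, "dz": 0, "ax": 0, "ay": 0, "az": 0},
    {"dx": 0, "dy": 1, "dz": 0, "ax": 0, "ay": 0, "az": 0},
    {"dx": 0, "dy": 1, "dz": 0, "ax": 0, "ay": 0, "az": 0},
    {"dx": 0, "dy": 1, "dz": 0, "ax": 0, "ay": 0, "az": 0},
    {"dx": 0, "dy": 0.9, "dz": 0, "ax": 0, "ay": 0, "az": 0},
    {"dx": 0, "dy": 0, "dz": 0, "ax": 0, "ay": 0, "az": 0}
  ],
  "grip": -0.1
}}

```text
t: 21.1
tcp_pos: [0.5198, 0.3196, 0.1679]
tool_rot: [-0.0, -0.066, 0.998, -0.0]
wrist_force: [0.1, -0.5, -0.7]
grip_width: 0.0384
```

Run:
```python
from h import *
plan([(.5243,.3197,.09,187.4,None),(.5243,.3197,.0685,187.4,None)])
```

```text
at [0.5198 0.3196 0.1679] yaw -172.46 tilt z-axis xy [-0.0002 -0.0001] q [ 0.34  0.13  0.01  1.45 -0.    0.21] grip 0.0384 t 21.1
  n=4 dx=-0.056 dy=-0.006 dz=0.974 az=0.005
  n=2 dx=-0.000 dy=0.000 dz=0.537 az=-0.000
```

Emit:
{"api": "step_arm", "payload": {
  "motion": [
    {"dx": -0.06, "dy": 0, "dz": 0.97, "ax": 0, "ay": 0, "az": 0},
    {"dx": -0.06, "dy": 0, "dz": 0.97, "ax": 0, "ay": 0, "az": 0},
    {"dx": -0.06, "dy": 0, "dz": 0.97, "ax": 0, "ay": 0, "az": 0},
    {"dx": -0.05, "dy": 0, "dz": 0.97, "ax": 0, "ay": 0, "az": 0},
    {"dx": 0, "dy": 0, "dz": 0.54, "ax": 0, "ay": 0, "az": 0},
    {"dx": 0, "dy": 0, "dz": 0.54, "ax": 0, "ay": 0, "az": 0},
    {"dx": 0, "dy": 0, "dz": 0, "ax": 0, "ay": 0, "az": 0},
    {"dx": 0, "dy": 0, "dz": 0, "ax": 0, "ay": 0, "az": 0}
  ]
}}

```text
t: 21.9
tcp_pos: [0.5251, 0.3185, 0.0696]
tool_rot: [0.0, -0.065, 0.998, -0.0]
wrist_force: [0.1, 0.3, -0.7]
grip_width: 0.0385
```

Emit:
{"api": "step_arm", "payload": {
  "motion": [
    {"dx": 0, "dy": 0, "dz": 0, "ax": 0, "ay": 0, "az": 0},
    {"dx": 0, "dy": 0, "dz": 0, "ax": 0, "ay": 0, "az": 0},
    {"dx": 0, "dy": 0, "dz": 0, "ax": 0, "ay": 0, "az": 0},
    {"dx": 0, "dy": 0, "dz": 0, "ax": 0, "ay": 0, "az": 0},
    {"dx": 0, "dy": 0, "dz": 0, "ax": 0, "ay": 0, "az": 0},
    {"dx": 0, "dy": 0, "dz": -0.5, "ax": 0, "ay": 0, "az": 0},
    {"dx": 0, "dy": 0, "dz": -1, "ax": 0, "ay": 0, "az": 0},
    {"dx": 0, "dy": 0, "dz": -1, "ax": 0, "ay": 0, "az": 0},
    {"dx": 0, "dy": 0, "dz": -1, "ax": 0, "ay": 0, "az": 0}
  ],
  "grip": -1,
  "grip_force": 60
}}

```text
t: 22.8
tcp_pos: [0.5246, 0.3185, 0.1401]
tool_rot: [-0.0, -0.065, 0.998, -0.0]
wrist_force: [-0.3, -0.8, -2.7]
grip_width: 0.0129
```

Run:
```python
from h import *
plan([(.55,.02,.14,184,None),(.5863,-.24,.13,179.1,None)])
```

```text
at [0.5246 0.3185 0.1401] yaw -172.56 tilt z-axis xy [-0.0004 -0.0002] q [ 0.33  0.15 -0.02  1.4  -0.    0.2 ] grip 0.0129 t 22.8
  n=15 dx=0.017 dy=-0.999 dz=0.000 az=0.033
  n=14 dx=-0.102 dy=-0.932 dz=0.036 az=0.051
```

Emit:
{"api": "step_arm", "payload": {
  "motion": [
    {"dx": 0.02, "dy": -1, "dz": 0, "ax": 0, "ay": 0, "az": 0.03},
    {"dx": 0.02, "dy": -1, "dz": 0, "ax": 0, "ay": 0, "az": 0.03},
    {"dx": 0.02, "dy": -1, "dz": 0, "ax": 0, "ay": 0, "az": 0.03},
    {"dx": 0.02, "dy": -1, "dz": 0, "ax": 0, "ay": 0, "az": 0.03},
    {"dx": 0.02, "dy": -1, "dz": 0, "ax": 0, "ay": 0, "az": 0.03},
    {"dx": 0.02, "dy": -1, "dz": 0, "ax": 0, "ay": 0, "az": 0.03},
    {"dx": 0.02, "dy": -1, "dz": 0, "ax": 0, "ay": 0, "az": 0.03},
    {"dx": 0.02, "dy": -1, "dz": 0, "ax": 0, "ay": 0, "az": 0.03},
    {"dx": 0.02, "dy": -1, "dz": 0, "ax": 0, "ay": 0, "az": 0.03},
    {"dx": 0.02, "dy": -1, "dz": 0, "ax": 0, "ay": 0, "az": 0.03},
    {"dx": 0.02, "dy": -1, "dz": 0, "ax": 0, "ay": 0, "az": 0.03},
    {"dx": 0.02, "dy": -1, "dz": 0, "ax": 0, "ay": 0, "az": 0.03},
    {"dx": 0.02, "dy": -1, "dz": 0, "ax": 0, "ay": 0, "az": 0.03},
    {"dx": 0.02, "dy": -1, "dz": 0, "ax": 0, "ay": 0, "az": 0.03},
    {"dx": 0.02, "dy": -1, "dz": 0, "ax": 0, "ay": 0, "az": 0.03}
  ]
}}

```text
t: 24.3
tcp_pos: [0.5501, 0.0188, 0.1395]
tool_rot: [-0.0, -0.038, 0.999, -0.0]
wrist_force: [0.7, 0.6, -1.1]
grip_width: 0.0123
```

Emit:
{"api": "step_arm", "payload": {
  "motion": [
    {"dx": -0.1, "dy": -0.93, "dz": 0.04, "ax": 0, "ay": 0, "az": 0.05},
    {"dx": -0.1, "dy": -0.93, "dz": 0.04, "ax": 0, "ay": 0, "az": 0.05},
    {"dx": -0.1, "dy": -0.93, "dz": 0.04, "ax": 0, "ay": 0, "az": 0.05},
    {"dx": -0.1, "dy": -0.93, "dz": 0.04, "ax": 0, "ay": 0, "az": 0.05},
    {"dx": -0.1, "dy": -0.93, "dz": 0.04, "ax": 0, "ay": 0, "az": 0.05},
    {"dx": -0.1, "dy": -0.93, "dz": 0.04, "ax": 0, "ay": 0, "az": 0.05},
    {"dx": -0.1, "dy": -0.93, "dz": 0.04, "ax": 0, "ay": 0, "az": 0.05},
    {"dx": -0.1, "dy": -0.93, "dz": 0.04, "ax": 0, "ay": 0, "az": 0.05},
    {"dx": -0.1, "dy": -0.93, "dz": 0.04, "ax": 0, "ay": 0, "az": 0.05},
    {"dx": -0.1, "dy": -0.93, "dz": 0.04, "ax": 0, "ay": 0, "az": 0.05},
    {"dx": -0.1, "dy": -0.93, "dz": 0.04, "ax": 0, "ay": 0, "az": 0.05},
    {"dx": -0.1, "dy": -0.93, "dz": 0.04, "ax": 0, "ay": 0, "az": 0.05},
    {"dx": -0.1, "dy": -0.93, "dz": 0.04, "ax": 0, "ay": 0, "az": 0.05},
    {"dx": -0.1, "dy": -0.93, "dz": 0.04, "ax": 0, "ay": 0, "az": 0.05},
    {"dx": 0, "dy": 0, "dz": 0, "ax": 0, "ay": 0, "az": 0},
    {"dx": 0, "dy": 0, "dz": 0, "ax": 0, "ay": 0, "az": 0}
  ]
}}

```text
t: 25.9
tcp_pos: [0.5877, -0.2401, 0.1277]
tool_rot: [-0.0, 0.004, 1.0, 0.0]
wrist_force: [0.1, 0.5, -1.4]
grip_width: 0.0128
```

Run:
```python
from h import *
p,d,k=grab("wrist","w_hold2"); s,m,y=pose()
C=cloud(d,k); b=max(blobs(masks(p)["red"]),key=lambda b:b[1][4]); z=np.median(C[b[0]][:,2]); v,u=np.where(b[0]); r=rect(plane(k,np.c_[u,v],z)[:,:2]); 
x=np.array([np.cos(y),np.sin(y)]); o=r[:2]/1000-s["tcp_pos"][:2]; print("tab",r,z,"along",o@x,"across",o@[x[1],-x[0]],"tab below tcp",s["tcp_pos"][2]-z)
plan([(.5863,-.24,.04,179.1,None),(.5863,-.24,.0205,179.1,None)])
```

```text
tab [ 544.6 -239.2   43.2   24.    -0.6] 0.12064561835840608 along 0.04308482845449018 across -5.317747775254797e-05 tab below tcp 0.007148731582570442
at [ 0.5877 -0.2395  0.1278] yaw 179.52 tilt z-axis xy [-0.0003  0.0004] q [-0.59  0.21  0.03  1.39  0.   -0.58] grip 0.0126 t 25.95
  n=5 dx=0.014 dy=-0.005 dz=0.878 az=0.012
  n=1 dx=-0.000 dy=0.000 dz=0.975 az=-0.000
```

The held tab is within 1 mm of the slot's measured centre, so I'll lower it into the cut-out.

Emit:
{"api": "step_arm", "payload": {
  "motion": [
    {"dx": 0.005, "dy": -0.005, "dz": 0.88, "ax": 0, "ay": 0, "az": 0.01},
    {"dx": 0.005, "dy": -0.005, "dz": 0.88, "ax": 0, "ay": 0, "az": 0.01},
    {"dx": 0.005, "dy": -0.005, "dz": 0.88, "ax": 0, "ay": 0, "az": 0.01},
    {"dx": 0.005, "dy": -0.005, "dz": 0.88, "ax": 0, "ay": 0, "az": 0.01},
    {"dx": 0.005, "dy": -0.005, "dz": 0.88, "ax": 0, "ay": 0, "az": 0.01},
    {"dx": 0, "dy": 0, "dz": 0.3, "ax": 0, "ay": 0, "az": 0},
    {"dx": 0, "dy": 0, "dz": 0.3, "ax": 0, "ay": 0, "az": 0},
    {"dx": 0, "dy": 0, "dz": 0.3, "ax": 0, "ay": 0, "az": 0},
    {"dx": 0, "dy": 0, "dz": 0, "ax": 0, "ay": 0, "az": 0},
    {"dx": 0, "dy": 0, "dz": 0, "ax": 0, "ay": 0, "az": 0}
  ]
}}

```text
t: 26.95
tcp_pos: [0.5875, -0.2401, 0.0225]
tool_rot: [0.0, 0.007, 1.0, -0.0]
wrist_force: [0.2, -1.6, -2.9]
grip_width: 0.0124
```

Emit:
{"api": "step_arm", "payload": {
  "motion": [
    {"dx": 0, "dy": 0, "dz": 0.08, "ax": 0, "ay": 0, "az": 0},
    {"dx": 0, "dy": 0, "dz": 0, "ax": 0, "ay": 0, "az": 0}
  ]
}}

```text
t: 27.15
tcp_pos: [0.5878, -0.2405, 0.0213]
tool_rot: [0.001, 0.007, 1.0, -0.0]
wrist_force: [0.1, 0.1, 3.2]
grip_width: 0.0128
```

Emit:
{"api": "step_arm", "payload": {
  "motion": [
    {"dx": 0, "dy": 0, "dz": 0, "ax": 0, "ay": 0, "az": 0},
    {"dx": 0, "dy": 0, "dz": 0, "ax": 0, "ay": 0, "az": 0},
    {"dx": 0, "dy": 0, "dz": 0, "ax": 0, "ay": 0, "az": 0},
    {"dx": 0, "dy": 0, "dz": -1, "ax": 0, "ay": 0, "az": 0},
    {"dx": 0, "dy": 0, "dz": -1, "ax": 0, "ay": 0, "az": 0},
    {"dx": 0, "dy": 0, "dz": -1, "ax": 0, "ay": 0, "az": 0},
    {"dx": 0, "dy": 0, "dz": -1, "ax": 0, "ay": 0, "az": 0},
    {"dx": 0, "dy": 0, "dz": -1, "ax": 0, "ay": 0, "az": 0},
    {"dx": 0, "dy": 0, "dz": -1, "ax": 0, "ay": 0, "az": 0},
    {"dx": 0, "dy": 0, "dz": -1, "ax": 0, "ay": 0, "az": 0}
  ],
  "grip": -0.2
}}

```text
t: 28.15
tcp_pos: [0.5871, -0.24, 0.1611]
tool_rot: [-0.0, 0.007, 1.0, -0.0]
wrist_force: [0.8, 0.2, -0.5]
grip_width: 0.0345
```

Run:
```python
from h import *
p,d,k=grab("wrist","w_inTray"); C=cloud(d,k)
b=max(blobs(masks(p)["red"]),key=lambda b:b[1][4]); v,u=np.where(b[0]); print("tab",rect(plane(k,np.c_[u,v],.014)[:,:2]),np.percentile(C[b[0]][:,2],[10,50,90]))
s=(C[...,2]>.036)&(C[...,2]<.048)&(abs(C[...,0]-.586)<.03)&(abs(C[...,1]+.24)<.02); v,u=np.where(s); print("rib",rect(plane(k,np.c_[u,v],.042)[:,:2]),np.median(C[s][:,2]))
p,d,k=grab("top","top3"); C=cloud(d,k); M=masks(p)
for n in("red","green","blue","amber"):
    for b,s,c in blobs(M[n],40):
        q=np.median(C[b],0)
        if .5<q[0]<.78 and q[2]<.03: print(n,np.round(c),s[4],np.round(q,3))
s=(C[...,2]>.037)&(C[...,2]<.048)&(C[...,0]>.55)&(C[...,0]<.78)&(abs(C[...,1])<.2)
for b,st,c in blobs(s,20):v,u=np.where(b); print("ribtops",np.round(c),st[4],rect(plane(k,np.c_[u,v],.042)[:,:2]))
plan([(.6,-.08,.2,173,None)])
```

```text
tab [ 544.8 -239.2   42.8   22.8   -1.6] [0.01329874 0.01422792 0.01508585]
rib [ 5.864e+02 -2.402e+02  4.080e+01  1.360e+01 -5.000e-01] 0.042170324790326105
red [284. 194.] 322 [0.68  0.07  0.015]
green [357. 196.] 351 [ 0.681 -0.077  0.016]
ribtops [307. 155.] 20 [760.6  26.9  31.    4.1  -2.8]
ribtops [335. 165.] 22 [740.8 -34.7  29.3   5.4 -39.3]
ribtops [284. 189.] 139 [683.3  72.6  45.1  14.5 -19. ]
ribtops [359. 191.] 136 [683.9 -86.2  45.7  13.6   4.5]
ribtops [316. 210.] 333 [640.3   3.6  44.9  41.7   1.7]
at [ 0.5885 -0.2409  0.1636] yaw 179.19 tilt z-axis xy [ 0.0039 -0.0027] q [-0.59  0.2   0.08  1.45 -0.   -0.58] grip 0.0341 t 28.25
  n=9 dx=-0.008 dy=0.896 dz=-0.202 az=0.100
```

The reference is bedded: tab top at 14.2 mm (14 expected), rib at (586.4, −240.2) mm. Only the red and green cassettes are on the bench. Green first.

Run:
```python
from h import *
plan([(.67,-.086,.16,184.5,None)])
```

```text
at [ 0.5885 -0.2409  0.1636] yaw 179.19 tilt z-axis xy [ 0.0039 -0.0027] q [-0.59  0.2   0.08  1.45 -0.   -0.58] grip 0.0341 t 28.25
  n=9 dx=-0.476 dy=0.848 dz=0.020 az=-0.086
```

Emit:
{"api": "step_arm", "payload": {
  "motion": [
    {"dx": -0.48, "dy": 0.85, "dz": 0, "ax": 0, "ay": 0, "az": -0.09},
    {"dx": -0.48, "dy": 0.85, "dz": 0, "ax": 0, "ay": 0, "az": -0.09},
    {"dx": -0.48, "dy": 0.85, "dz": 0, "ax": 0, "ay": 0, "az": -0.09},
    {"dx": -0.48, "dy": 0.85, "dz": 0, "ax": 0, "ay": 0, "az": -0.09},
    {"dx": -0.48, "dy": 0.85, "dz": 0, "ax": 0, "ay": 0, "az": -0.09},
    {"dx": -0.48, "dy": 0.85, "dz": 0, "ax": 0, "ay": 0, "az": -0.09},
    {"dx": -0.48, "dy": 0.85, "dz": 0, "ax": 0, "ay": 0, "az": -0.09},
    {"dx": -0.48, "dy": 0.85, "dz": 0, "ax": 0, "ay": 0, "az": -0.09},
    {"dx": -0.48, "dy": 0.85, "dz": 0, "ax": 0, "ay": 0, "az": -0.09},
    {"dx": 0, "dy": 0, "dz": 0, "ax": 0, "ay": 0, "az": 0},
    {"dx": 0, "dy": 0, "dz": 0, "ax": 0, "ay": 0, "az": 0}
  ],
  "grip": 0
}}

```text
t: 29.35
tcp_pos: [0.6692, -0.0842, 0.1599]
tool_rot: [-0.0, -0.042, 0.999, -0.0]
wrist_force: [-0.4, -0.6, 0.1]
grip_width: 0.0428
```

```bash
cat >> h.py <<'E'
def cass(nm,color,zu=0.):
    p,d,k=grab("wrist",nm); C=cloud(d,k)
    b=max([b for b in blobs(masks(p)[color]&(abs(C[...,2]-zu-.012)<.009),100)],key=lambda b:b[1][4]); c=np.median(C[b[0]],0); v,u=np.where(b[0]&(C[...,2]>zu+.012)); print(color,b[2],rect(plane(k,np.c_[u,v],zu+.016)[:,:2]),"z",np.percentile(C[b[0]][:,2],80))
    s=(abs(C[...,2]-zu-.042)<.006)&(np.hypot(C[...,0]-c[0],C[...,1]-c[1])<.045); bb=max(blobs(s,50),key=lambda b:b[1][4]); v,u=np.where(bb[0]); print("rib",bb[2],bb[1][4],rect(plane(k,np.c_[u,v],zu+.042)[:,:2]),np.median(C[bb[0]][:,2]))
E
python3 - <<'E'
from h import *
plan([]); cass("w_green","green")
E
```

```text
at [ 0.6692 -0.0842  0.1599] yaw -175.19 tilt z-axis xy [-0.0005 -0.0002] q [-0.32  0.33  0.23  1.47 -0.   -0.4 ] grip 0.0428 t 29.35
green [321.44934062 234.44998392] [683.8 -84.8  59.2  42.    2.6] z 0.0167569744125215
rib [321.35911994 251.58126331] 1409 [684.  -84.6  45.4  13.9   2.7] 0.04214899059426893
```

View pics/w_green.png

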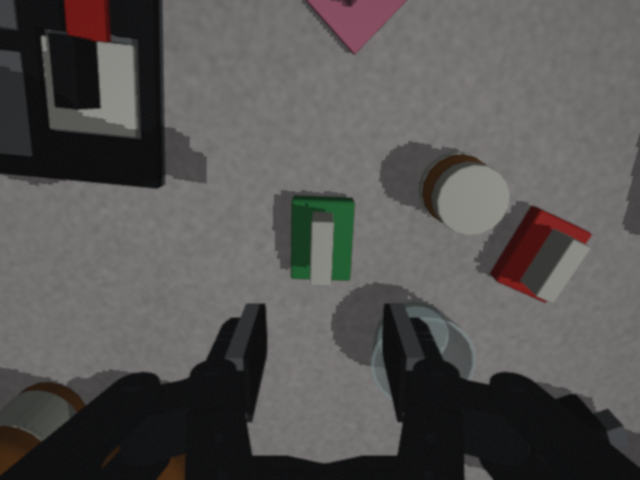

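Green is at (322,238) between the jaws, with the jar at (470,195), the dish at (425,350) and red at (540,255) clear. I'll grasp it.

Run:
```python
from h import *
plan([(.684,-.0847,.06,182.7,None),(.684,-.0847,.0205,182.7,4)])
```

```text
at [ 0.6691 -0.0848  0.1601] yaw -175.24 tilt z-axis xy [-0.0003 -0.0003] q [-0.32  0.33  0.23  1.47 -0.   -0.4 ] grip 0.0429 t 29.4
  n=6 dx=-0.124 dy=-0.008 dz=0.834 az=0.050
  n=4 dx=-0.000 dy=0.000 dz=0.494 az=-0.000
```

Emit:
{"api": "step_arm", "payload": {
  "motion": [
    {"dx": -0.12, "dy": -0.01, "dz": 0.83, "ax": 0, "ay": 0, "az": 0.05},
    {"dx": -0.12, "dy": -0.01, "dz": 0.83, "ax": 0, "ay": 0, "az": 0.05},
    {"dx": -0.12, "dy": -0.01, "dz": 0.83, "ax": 0, "ay": 0, "az": 0.05},
    {"dx": -0.13, "dy": -0.01, "dz": 0.83, "ax": 0, "ay": 0, "az": 0.05},
    {"dx": -0.12, "dy": -0.01, "dz": 0.83, "ax": 0, "ay": 0, "az": 0.05},
    {"dx": -0.13, "dy": 0, "dz": 0.83, "ax": 0, "ay": 0, "az": 0.05},
    {"dx": 0, "dy": 0, "dz": 0.49, "ax": 0, "ay": 0, "az": 0},
    {"dx": 0, "dy": 0, "dz": 0.49, "ax": 0, "ay": 0, "az": 0},
    {"dx": 0, "dy": 0, "dz": 0.49, "ax": 0, "ay": 0, "az": 0},
    {"dx": 0, "dy": 0, "dz": 0.49, "ax": 0, "ay": 0, "az": 0},
    {"dx": 0, "dy": 0, "dz": 0, "ax": 0, "ay": 0, "az": 0},
    {"dx": 0, "dy": 0, "dz": 0, "ax": 0, "ay": 0, "az": 0}
  ]
}}

```text
t: 30.6
tcp_pos: [0.684, -0.0847, 0.0216]
tool_rot: [0.0, -0.023, 1.0, -0.0]
wrist_force: [-0.4, 0.4, 0.5]
grip_width: 0.0423
```

Emit:
{"api": "step_arm", "payload": {
  "motion": [
    {"dx": 0, "dy": 0, "dz": 0, "ax": 0, "ay": 0, "az": 0},
    {"dx": 0, "dy": 0, "dz": 0, "ax": 0, "ay": 0, "az": 0},
    {"dx": 0, "dy": 0, "dz": 0, "ax": 0, "ay": 0, "az": 0},
    {"dx": 0, "dy": 0, "dz": 0, "ax": 0, "ay": 0, "az": 0},
    {"dx": 0, "dy": 0, "dz": 0, "ax": 0, "ay": 0, "az": 0},
    {"dx": 0, "dy": 0, "dz": -1, "ax": 0, "ay": 0, "az": 0},
    {"dx": 0, "dy": 0, "dz": -1, "ax": 0, "ay": 0, "az": 0},
    {"dx": 0, "dy": 0, "dz": -1, "ax": 0, "ay": 0, "az": 0},
    {"dx": 0, "dy": 0, "dz": -1, "ax": 0, "ay": 0, "az": 0}
  ],
  "grip": -1,
  "grip_force": 60
}}

```text
t: 31.5
tcp_pos: [0.6835, -0.0844, 0.1016]
tool_rot: [-0.001, -0.024, 1.0, 0.0]
wrist_force: [0.4, -0.1, -0.3]
grip_width: 0.0122
```

Run:
```python
from h import *
plan([(.6098,-.3055,.10,179.1,None)])
```

```text
at [ 0.6835 -0.0844  0.1016] yaw -177.3 tilt z-axis xy [-0.0011  0.0003] q [-0.31  0.39  0.19  1.37 -0.   -0.36] grip 0.0122 t 31.5
  n=12 dx=0.324 dy=-0.916 dz=0.007 az=0.044
```

Emit:
{"api": "step_arm", "payload": {
  "motion": [
    {"dx": 0.32, "dy": -0.92, "dz": 0, "ax": 0, "ay": 0, "az": 0.045},
    {"dx": 0.32, "dy": -0.92, "dz": 0, "ax": 0, "ay": 0, "az": 0.045},
    {"dx": 0.32, "dy": -0.92, "dz": 0, "ax": 0, "ay": 0, "az": 0.045},
    {"dx": 0.32, "dy": -0.92, "dz": 0, "ax": 0, "ay": 0, "az": 0.045},
    {"dx": 0.32, "dy": -0.92, "dz": 0, "ax": 0, "ay": 0, "az": 0.045},
    {"dx": 0.32, "dy": -0.92, "dz": 0, "ax": 0, "ay": 0, "az": 0.045},
    {"dx": 0.32, "dy": -0.92, "dz": 0, "ax": 0, "ay": 0, "az": 0.045},
    {"dx": 0.32, "dy": -0.92, "dz": 0, "ax": 0, "ay": 0, "az": 0.045},
    {"dx": 0.32, "dy": -0.92, "dz": 0, "ax": 0, "ay": 0, "az": 0.045},
    {"dx": 0.32, "dy": -0.92, "dz": 0, "ax": 0, "ay": 0, "az": 0.045},
    {"dx": 0.32, "dy": -0.92, "dz": 0, "ax": 0, "ay": 0, "az": 0.045},
    {"dx": 0.32, "dy": -0.92, "dz": 0, "ax": 0, "ay": 0, "az": 0.045},
    {"dx": 0, "dy": 0, "dz": 0, "ax": 0, "ay": 0, "az": 0},
    {"dx": 0, "dy": 0, "dz": 0, "ax": 0, "ay": 0, "az": 0}
  ]
}}

```text
t: 32.9
tcp_pos: [0.6108, -0.3073, 0.1014]
tool_rot: [0.0, 0.009, 1.0, 0.0]
wrist_force: [-0.7, 0.2, -1.4]
grip_width: 0.0125
```

Run:
```python
from h import *
plan([(.6098,-.3055,.04,179.1,None),(.6098,-.3055,.027,179.1,None)])
p,d,k=grab("wrist","w_g2"); C=cloud(d,k); b=max(blobs(masks(p)["green"]),key=lambda b:b[1][4]); z=np.percentile(C[b[0]][:,2],80); v,u=np.where(b[0]&(C[...,2]>z-.006)); print("body visible",rect(plane(k,np.c_[u,v],z)[:,:2]),z)
```

```text
at [ 0.6108 -0.3073  0.1014] yaw 178.93 tilt z-axis xy [0.     0.0002] q [-0.66  0.37  0.17  1.37  0.   -0.64] grip 0.0125 t 32.9
  n=4 dx=0.012 dy=0.022 dz=0.768 az=-0.006
  n=1 dx=-0.000 dy=0.000 dz=0.650 az=-0.000
body visible [ 594.4 -306.4   43.4   33.4   88.3] 0.09561879646952201
```

Emit:
{"api": "step_arm", "payload": {
  "motion": [
    {"dx": 0.012, "dy": 0.022, "dz": 0.77, "ax": 0, "ay": 0, "az": 0},
    {"dx": 0.012, "dy": 0.022, "dz": 0.77, "ax": 0, "ay": 0, "az": 0},
    {"dx": 0.012, "dy": 0.022, "dz": 0.77, "ax": 0, "ay": 0, "az": 0},
    {"dx": 0.012, "dy": 0.022, "dz": 0.77, "ax": 0, "ay": 0, "az": 0},
    {"dx": 0, "dy": 0, "dz": 0.25, "ax": 0, "ay": 0, "az": 0},
    {"dx": 0, "dy": 0, "dz": 0.25, "ax": 0, "ay": 0, "az": 0},
    {"dx": 0, "dy": 0, "dz": 0.15, "ax": 0, "ay": 0, "az": 0},
    {"dx": 0, "dy": 0, "dz": 0, "ax": 0, "ay": 0, "az": 0},
    {"dx": 0, "dy": 0, "dz": 0, "ax": 0, "ay": 0, "az": 0}
  ]
}}

```text
t: 33.85
tcp_pos: [0.6107, -0.3053, 0.0284]
tool_rot: [0.001, 0.009, 1.0, -0.001]
wrist_force: [-2.5, 2.0, 6.8]
grip_width: 0.0129
```

Emit:
{"api": "step_arm", "payload": {
  "motion": [
    {"dx": 0, "dy": 0, "dz": 0, "ax": 0, "ay": 0, "az": 0},
    {"dx": 0, "dy": 0, "dz": 0, "ax": 0, "ay": 0, "az": 0},
    {"dx": 0, "dy": 0, "dz": 0, "ax": 0, "ay": 0, "az": 0},
    {"dx": 0, "dy": 0, "dz": -1, "ax": 0, "ay": 0, "az": 0},
    {"dx": 0, "dy": 0, "dz": -1, "ax": 0, "ay": 0, "az": 0},
    {"dx": 0, "dy": 0, "dz": -1, "ax": 0, "ay": 0, "az": 0},
    {"dx": 0, "dy": 0, "dz": -1, "ax": 0, "ay": 0, "az": 0},
    {"dx": 0, "dy": 0, "dz": -1, "ax": 0, "ay": 0, "az": 0},
    {"dx": 0, "dy": 0, "dz": -1, "ax": 0, "ay": 0, "az": 0},
    {"dx": 0, "dy": 0, "dz": -1, "ax": 0, "ay": 0, "az": 0}
  ],
  "grip": -0.2
}}

```text
t: 34.85
tcp_pos: [0.6101, -0.3049, 0.1677]
tool_rot: [0.0, 0.009, 1.0, -0.0]
wrist_force: [0.2, -0.2, 0.3]
grip_width: 0.0344
```

Run:
```python
from h import *
cass("w_g3","green",.006)
p,d,k=grab("top","top4"); C=cloud(d,k)
b=[b for b in blobs(masks(p)["red"],40) if .5<np.median(C[b[0]][:,0])<.8]
for q in b: print(q[2],q[1][4],np.median(C[q[0]],0))
s=(C[...,2]>.037)&(C[...,2]<.048)&(C[...,0]>.6)&(C[...,0]<.73)&(C[...,1]>.035)&(C[...,1]<.13)
for q,st,c in blobs(s,20):v,u=np.where(q); print("ribtops",np.round(c),st[4],rect(plane(k,np.c_[u,v],.042)[:,:2]))
plan([(.65,-.1,.17,170,None),(.665,.073,.16,161,None)])
```

```text
green [324.2125535  214.29186876] [ 610.5 -304.8   60.1   43.2   -1.1] z 0.022722077063529997
rib [323.64344828 229.54896552] 1450 [ 610.2 -305.2   45.    13.6   -0.7] 0.04818915333182122
[284.00934579 194.12772586] 321 [0.67942279 0.0701194  0.01525674]
ribtops [284. 189.] 129 [683.7  72.7  44.3  14.1 -18.9]
at [ 0.6114 -0.3059  0.1703] yaw 178.98 tilt z-axis xy [ 0.004  -0.0031] q [-0.65  0.35  0.27  1.48 -0.   -0.64] grip 0.0339 t 34.95
  n=11 dx=-0.092 dy=0.949 dz=0.001 az=0.119
  n=9 dx=0.152 dy=0.954 dz=0.056 az=0.145
```

Green is flat in its pocket, with its top at 22.7 mm and its centre within 1 mm. Now red.

Emit:
{"api": "step_arm", "payload": {
  "motion": [
    {"dx": -0.09, "dy": 0.95, "dz": 0, "ax": 0, "ay": 0, "az": 0.12},
    {"dx": -0.09, "dy": 0.95, "dz": 0, "ax": 0, "ay": 0, "az": 0.12},
    {"dx": -0.09, "dy": 0.95, "dz": 0, "ax": 0, "ay": 0, "az": 0.12},
    {"dx": -0.09, "dy": 0.95, "dz": 0, "ax": 0, "ay": 0, "az": 0.12},
    {"dx": -0.09, "dy": 0.95, "dz": 0, "ax": 0, "ay": 0, "az": 0.12},
    {"dx": -0.09, "dy": 0.95, "dz": 0, "ax": 0, "ay": 0, "az": 0.12},
    {"dx": -0.09, "dy": 0.95, "dz": 0, "ax": 0, "ay": 0, "az": 0.12},
    {"dx": -0.09, "dy": 0.95, "dz": 0, "ax": 0, "ay": 0, "az": 0.12},
    {"dx": -0.09, "dy": 0.95, "dz": 0, "ax": 0, "ay": 0, "az": 0.12},
    {"dx": -0.09, "dy": 0.95, "dz": 0, "ax": 0, "ay": 0, "az": 0.12},
    {"dx": -0.09, "dy": 0.95, "dz": 0, "ax": 0, "ay": 0, "az": 0.12}
  ],
  "grip": -0.1
}}

```text
t: 36.05
tcp_pos: [0.6483, -0.0979, 0.1656]
tool_rot: [-0.001, 0.088, 0.996, 0.0]
wrist_force: [1.0, -0.0, 0.1]
grip_width: 0.0382
```

Emit:
{"api": "step_arm", "payload": {
  "motion": [
    {"dx": 0.15, "dy": 0.95, "dz": 0.05, "ax": 0, "ay": 0, "az": 0.145},
    {"dx": 0.15, "dy": 0.95, "dz": 0.05, "ax": 0, "ay": 0, "az": 0.145},
    {"dx": 0.15, "dy": 0.95, "dz": 0.05, "ax": 0, "ay": 0, "az": 0.145},
    {"dx": 0.15, "dy": 0.95, "dz": 0.05, "ax": 0, "ay": 0, "az": 0.145},
    {"dx": 0.15, "dy": 0.95, "dz": 0.05, "ax": 0, "ay": 0, "az": 0.145},
    {"dx": 0.15, "dy": 0.95, "dz": 0.05, "ax": 0, "ay": 0, "az": 0.145},
    {"dx": 0.15, "dy": 0.95, "dz": 0.05, "ax": 0, "ay": 0, "az": 0.145},
    {"dx": 0.15, "dy": 0.95, "dz": 0.05, "ax": 0, "ay": 0, "az": 0.145},
    {"dx": 0.15, "dy": 0.95, "dz": 0.05, "ax": 0, "ay": 0, "az": 0.145},
    {"dx": 0, "dy": 0, "dz": 0, "ax": 0, "ay": 0, "az": 0},
    {"dx": 0, "dy": 0, "dz": 0, "ax": 0, "ay": 0, "az": 0}
  ]
}}

```text
t: 37.15
tcp_pos: [0.6636, 0.0736, 0.1568]
tool_rot: [-0.001, 0.165, 0.986, -0.0]
wrist_force: [0.1, 0.1, -0.2]
grip_width: 0.0384
```

Run:
```python
from h import *
cass("w_red","red"); plan([(.6837,.0735,.06,161,None),(.6837,.0735,.0215,161,4)])
```

```text
red [347.29591837 234.28786251] [683.2  75.1  57.8  41.8 -19. ] z 0.01673032387697449
rib [336.31926864 258.17158931] 1422 [683.2  75.3  44.7  13.6 -19. ] 0.042108829438740614
at [0.6637 0.073  0.1572] yaw 160.95 tilt z-axis xy [-0.0008 -0.0004] q [-0.09  0.31  0.2   1.46 -0.    0.25] grip 0.0383 t 37.2
  n=5 dx=-0.188 dy=0.070 dz=0.972 az=-0.001
  n=4 dx=-0.000 dy=0.000 dz=0.481 az=-0.000
```

View pics/w_red.png

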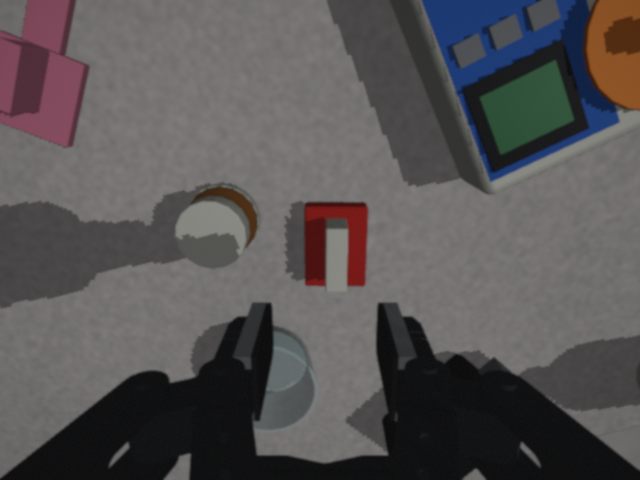

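Emit:
{"api": "step_arm", "payload": {
  "motion": [
    {"dx": -0.18, "dy": 0.084, "dz": 0.97, "ax": 0, "ay": 0, "az": 0},
    {"dx": -0.18, "dy": 0.084, "dz": 0.97, "ax": 0, "ay": 0, "az": 0},
    {"dx": -0.18, "dy": 0.084, "dz": 0.97, "ax": 0, "ay": 0, "az": 0},
    {"dx": -0.18, "dy": 0.084, "dz": 0.97, "ax": 0, "ay": 0, "az": 0},
    {"dx": -0.18, "dy": 0.084, "dz": 0.97, "ax": 0, "ay": 0, "az": 0},
    {"dx": 0, "dy": 0, "dz": 0.48, "ax": 0, "ay": 0, "az": 0},
    {"dx": 0, "dy": 0, "dz": 0.48, "ax": 0, "ay": 0, "az": 0},
    {"dx": 0, "dy": 0, "dz": 0.48, "ax": 0, "ay": 0, "az": 0},
    {"dx": 0, "dy": 0, "dz": 0.48, "ax": 0, "ay": 0, "az": 0},
    {"dx": 0, "dy": 0, "dz": 0, "ax": 0, "ay": 0, "az": 0},
    {"dx": 0, "dy": 0, "dz": 0, "ax": 0, "ay": 0, "az": 0}
  ]
}}

```text
t: 38.3
tcp_pos: [0.6837, 0.0756, 0.0227]
tool_rot: [0.0, 0.166, 0.986, -0.0]
wrist_force: [0.4, 0.4, 1.1]
grip_width: 0.0383
```

Emit:
{"api": "step_arm", "payload": {
  "motion": [
    {"dx": 0, "dy": 0, "dz": 0, "ax": 0, "ay": 0, "az": 0},
    {"dx": 0, "dy": 0, "dz": 0, "ax": 0, "ay": 0, "az": 0},
    {"dx": 0, "dy": 0, "dz": 0, "ax": 0, "ay": 0, "az": 0},
    {"dx": 0, "dy": 0, "dz": 0, "ax": 0, "ay": 0, "az": 0},
    {"dx": 0, "dy": 0, "dz": 0, "ax": 0, "ay": 0, "az": 0},
    {"dx": 0, "dy": 0, "dz": -1, "ax": 0, "ay": 0, "az": 0},
    {"dx": 0, "dy": 0, "dz": -1, "ax": 0, "ay": 0, "az": 0},
    {"dx": 0, "dy": 0, "dz": -1, "ax": 0, "ay": 0, "az": 0},
    {"dx": 0, "dy": 0, "dz": -1, "ax": 0, "ay": 0, "az": 0}
  ],
  "grip": -1,
  "grip_force": 60
}}

```text
t: 39.2
tcp_pos: [0.6832, 0.0756, 0.1027]
tool_rot: [-0.0, 0.166, 0.986, -0.0]
wrist_force: [1.1, 0.0, -0.8]
grip_width: 0.0127
```

Run:
```python
from h import *
plan([(.6,-.12,.105,170,None),(.532,-.3048,.10,179.1,None)])
```

```text
at [0.6832 0.0756 0.1027] yaw 160.93 tilt z-axis xy [-0.001  -0.0001] q [-0.08  0.39  0.19  1.37 -0.    0.25] grip 0.0127 t 39.2
  n=11 dx=0.136 dy=-0.958 dz=-0.011 az=-0.120
  n=10 dx=0.243 dy=-0.955 dz=0.025 az=-0.132
```

Emit:
{"api": "step_arm", "payload": {
  "motion": [
    {"dx": 0.14, "dy": -0.96, "dz": -0.01, "ax": 0, "ay": 0, "az": -0.12},
    {"dx": 0.14, "dy": -0.96, "dz": -0.01, "ax": 0, "ay": 0, "az": -0.12},
    {"dx": 0.14, "dy": -0.96, "dz": -0.01, "ax": 0, "ay": 0, "az": -0.12},
    {"dx": 0.14, "dy": -0.96, "dz": -0.01, "ax": 0, "ay": 0, "az": -0.12},
    {"dx": 0.14, "dy": -0.96, "dz": -0.01, "ax": 0, "ay": 0, "az": -0.12},
    {"dx": 0.14, "dy": -0.96, "dz": -0.01, "ax": 0, "ay": 0, "az": -0.12},
    {"dx": 0.14, "dy": -0.96, "dz": -0.01, "ax": 0, "ay": 0, "az": -0.12},
    {"dx": 0.14, "dy": -0.96, "dz": -0.01, "ax": 0, "ay": 0, "az": -0.12},
    {"dx": 0.14, "dy": -0.96, "dz": -0.01, "ax": 0, "ay": 0, "az": -0.12},
    {"dx": 0.14, "dy": -0.96, "dz": -0.01, "ax": 0, "ay": 0, "az": -0.12},
    {"dx": 0.14, "dy": -0.96, "dz": -0.01, "ax": 0, "ay": 0, "az": -0.12}
  ]
}}

```text
t: 40.3
tcp_pos: [0.5989, -0.1209, 0.1042]
tool_rot: [-0.0, 0.087, 0.996, 0.0]
wrist_force: [0.3, -0.4, -1.5]
grip_width: 0.0126
```

Emit:
{"api": "step_arm", "payload": {
  "motion": [
    {"dx": 0.24, "dy": -0.95, "dz": 0.02, "ax": 0, "ay": 0, "az": -0.13},
    {"dx": 0.24, "dy": -0.95, "dz": 0.02, "ax": 0, "ay": 0, "az": -0.13},
    {"dx": 0.24, "dy": -0.95, "dz": 0.02, "ax": 0, "ay": 0, "az": -0.13},
    {"dx": 0.24, "dy": -0.95, "dz": 0.02, "ax": 0, "ay": 0, "az": -0.13},
    {"dx": 0.24, "dy": -0.95, "dz": 0.02, "ax": 0, "ay": 0, "az": -0.13},
    {"dx": 0.24, "dy": -0.95, "dz": 0.02, "ax": 0, "ay": 0, "az": -0.13},
    {"dx": 0.24, "dy": -0.95, "dz": 0.02, "ax": 0, "ay": 0, "az": -0.13},
    {"dx": 0.24, "dy": -0.95, "dz": 0.02, "ax": 0, "ay": 0, "az": -0.13},
    {"dx": 0.24, "dy": -0.95, "dz": 0.02, "ax": 0, "ay": 0, "az": -0.13},
    {"dx": 0.24, "dy": -0.95, "dz": 0.02, "ax": 0, "ay": 0, "az": -0.13},
    {"dx": 0, "dy": 0, "dz": 0, "ax": 0, "ay": 0, "az": 0},
    {"dx": 0, "dy": 0, "dz": 0, "ax": 0, "ay": 0, "az": 0}
  ]
}}

```text
t: 41.5
tcp_pos: [0.5318, -0.304, 0.1003]
tool_rot: [-0.0, 0.01, 1.0, 0.0]
wrist_force: [0.2, -0.5, -1.3]
grip_width: 0.0127
```

Run:
```python
from h import *
plan([(.532,-.3048,.042,179.1,None)])
p,d,k=grab("wrist","w_r2"); C=cloud(d,k); b=max(blobs(masks(p)["red"]),key=lambda b:b[1][4]); z=np.percentile(C[b[0]][:,2],80); v,u=np.where(b[0]&(C[...,2]>z-.006)); print("body visible",rect(plane(k,np.c_[u,v],z)[:,:2]),z)
```

```text
at [ 0.5318 -0.304   0.1003] yaw 178.89 tilt z-axis xy [-0.0006  0.0007] q [-0.73  0.16 -0.08  1.33  0.   -0.71] grip 0.0127 t 41.5
  n=3 dx=-0.004 dy=-0.013 dz=0.971 az=-0.010
body visible [ 515.8 -303.2   43.6   33.7   88.2] 0.09352030768240084
```

Red hangs straight and sits over its pocket, the same relative view as green had. I'll lower it to the floor at a TCP height of about 28.5 mm.

Emit:
{"api": "step_arm", "payload": {
  "motion": [
    {"dx": 0, "dy": -0.013, "dz": 0.97, "ax": 0, "ay": 0, "az": 0},
    {"dx": 0, "dy": -0.013, "dz": 0.97, "ax": 0, "ay": 0, "az": 0},
    {"dx": 0, "dy": -0.013, "dz": 0.97, "ax": 0, "ay": 0, "az": 0},
    {"dx": 0, "dy": 0, "dz": 0.25, "ax": 0, "ay": 0, "az": 0},
    {"dx": 0, "dy": 0, "dz": 0.25, "ax": 0, "ay": 0, "az": 0},
    {"dx": 0, "dy": 0, "dz": 0.15, "ax": 0, "ay": 0, "az": 0},
    {"dx": 0, "dy": 0, "dz": 0, "ax": 0, "ay": 0, "az": 0},
    {"dx": 0, "dy": 0, "dz": 0, "ax": 0, "ay": 0, "az": 0}
  ]
}}

```text
t: 42.35
tcp_pos: [0.5325, -0.3052, 0.0303]
tool_rot: [0.0, 0.009, 1.0, -0.0]
wrist_force: [-0.4, 0.2, -0.4]
grip_width: 0.0126
```

Emit:
{"api": "step_arm", "payload": {
  "motion": [
    {"dx": 0, "dy": 0, "dz": 0.07, "ax": 0, "ay": 0, "az": 0},
    {"dx": 0, "dy": 0, "dz": 0, "ax": 0, "ay": 0, "az": 0}
  ]
}}

```text
t: 42.55
tcp_pos: [0.5326, -0.3054, 0.0294]
tool_rot: [0.001, 0.009, 1.0, -0.001]
wrist_force: [-1.6, 0.2, 4.1]
grip_width: 0.0125
```

Emit:
{"api": "step_arm", "payload": {
  "motion": [
    {"dx": 0, "dy": 0, "dz": 0, "ax": 0, "ay": 0, "az": 0},
    {"dx": 0, "dy": 0, "dz": 0, "ax": 0, "ay": 0, "az": 0},
    {"dx": 0, "dy": 0, "dz": 0, "ax": 0, "ay": 0, "az": 0},
    {"dx": 0, "dy": 0, "dz": -1, "ax": 0, "ay": 0, "az": 0},
    {"dx": 0, "dy": 0, "dz": -1, "ax": 0, "ay": 0, "az": 0},
    {"dx": 0, "dy": 0, "dz": -1, "ax": 0, "ay": 0, "az": 0},
    {"dx": 0, "dy": 0, "dz": -1, "ax": 0, "ay": 0, "az": 0},
    {"dx": 0, "dy": 0, "dz": -1, "ax": 0, "ay": 0, "az": 0},
    {"dx": 0, "dy": 0, "dz": -1, "ax": 0, "ay": 0, "az": 0},
    {"dx": 0, "dy": 0, "dz": -1, "ax": 0, "ay": 0, "az": 0}
  ],
  "grip": -0.2
}}

```text
t: 43.55
tcp_pos: [0.532, -0.3049, 0.1689]
tool_rot: [-0.0, 0.009, 1.0, -0.0]
wrist_force: [-0.8, 0.0, -0.8]
grip_width: 0.0341
```

Run:
```python
from h import *
cass("w_r3","red",.006)
cass("w_r3b","green",.006)
plan([(.56,-.03,.17,200,None),(.613,.270,.17,240,None)])
```

```text
red [323.96467722 214.28867235] [ 532.4 -305.    59.6   42.8   -1.1] z 0.022760888032415855
rib [323.53283174 228.88919289] 1462 [ 532.2 -305.1   44.4   13.8   -1.1] 0.04811541325455568
green [327.82228393 307.22943422] [ 610.  -305.    60.8   43.3   -1. ] z 0.02266350560923061
rib [327.51979346 330.10929432] 1162 [ 609.6 -305.1   46.6   13.8   -1. ] 0.04819479314378418
at [ 0.5333 -0.3059  0.1713] yaw 178.95 tilt z-axis xy [ 0.0035 -0.0032] q [-0.73  0.14  0.03  1.45 -0.   -0.71] grip 0.0338 t 43.65
  n=14 dx=-0.245 dy=0.965 dz=0.004 az=-0.219
  n=16 dx=-0.731 dy=0.640 dz=-0.000 az=-0.364
```

View pics/w_r3.png

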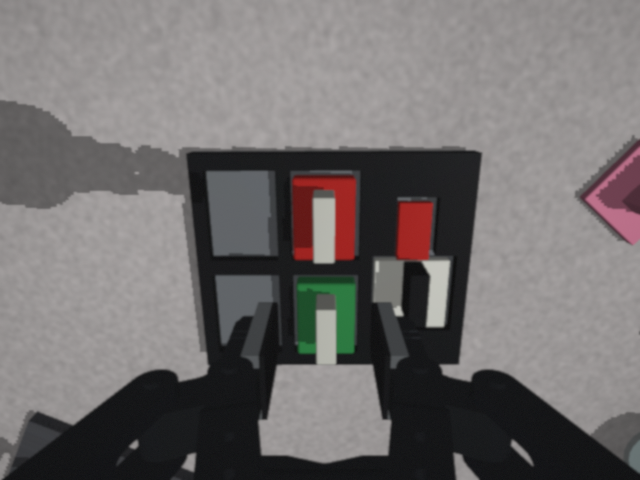

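Red at (324,215), green at (325,315) and the reference at (415,260) are all bedded in the tray. Last job is the cover.

Emit:
{"api": "step_arm", "payload": {
  "motion": [
    {"dx": -0.245, "dy": 0.965, "dz": 0, "ax": 0, "ay": 0, "az": -0.22},
    {"dx": -0.245, "dy": 0.965, "dz": 0, "ax": 0, "ay": 0, "az": -0.22},
    {"dx": -0.245, "dy": 0.965, "dz": 0, "ax": 0, "ay": 0, "az": -0.22},
    {"dx": -0.245, "dy": 0.965, "dz": 0, "ax": 0, "ay": 0, "az": -0.22},
    {"dx": -0.245, "dy": 0.965, "dz": 0, "ax": 0, "ay": 0, "az": -0.22},
    {"dx": -0.245, "dy": 0.965, "dz": 0, "ax": 0, "ay": 0, "az": -0.22},
    {"dx": -0.245, "dy": 0.965, "dz": 0, "ax": 0, "ay": 0, "az": -0.22},
    {"dx": -0.245, "dy": 0.965, "dz": 0, "ax": 0, "ay": 0, "az": -0.22},
    {"dx": -0.245, "dy": 0.965, "dz": 0, "ax": 0, "ay": 0, "az": -0.22},
    {"dx": -0.245, "dy": 0.965, "dz": 0, "ax": 0, "ay": 0, "az": -0.22},
    {"dx": -0.245, "dy": 0.965, "dz": 0, "ax": 0, "ay": 0, "az": -0.22},
    {"dx": -0.245, "dy": 0.965, "dz": 0, "ax": 0, "ay": 0, "az": -0.22},
    {"dx": -0.245, "dy": 0.965, "dz": 0, "ax": 0, "ay": 0, "az": -0.22},
    {"dx": -0.245, "dy": 0.965, "dz": 0, "ax": 0, "ay": 0, "az": -0.22}
  ]
}}

```text
t: 45.05
tcp_pos: [0.558, -0.0281, 0.1669]
tool_rot: [-0.001, -0.175, 0.985, 0.0]
wrist_force: [-1.0, -0.2, 0.0]
grip_width: 0.0342
```

Emit:
{"api": "step_arm", "payload": {
  "motion": [
    {"dx": -0.73, "dy": 0.64, "dz": 0, "ax": 0, "ay": 0, "az": -0.36},
    {"dx": -0.73, "dy": 0.64, "dz": 0, "ax": 0, "ay": 0, "az": -0.36},
    {"dx": -0.73, "dy": 0.64, "dz": 0, "ax": 0, "ay": 0, "az": -0.36},
    {"dx": -0.73, "dy": 0.64, "dz": 0, "ax": 0, "ay": 0, "az": -0.36},
    {"dx": -0.73, "dy": 0.64, "dz": 0, "ax": 0, "ay": 0, "az": -0.36},
    {"dx": -0.73, "dy": 0.64, "dz": 0, "ax": 0, "ay": 0, "az": -0.36},
    {"dx": -0.73, "dy": 0.64, "dz": 0, "ax": 0, "ay": 0, "az": -0.36},
    {"dx": -0.73, "dy": 0.64, "dz": 0, "ax": 0, "ay": 0, "az": -0.36},
    {"dx": -0.73, "dy": 0.64, "dz": 0, "ax": 0, "ay": 0, "az": -0.36},
    {"dx": -0.73, "dy": 0.64, "dz": 0, "ax": 0, "ay": 0, "az": -0.36},
    {"dx": -0.73, "dy": 0.64, "dz": 0, "ax": 0, "ay": 0, "az": -0.36},
    {"dx": -0.73, "dy": 0.64, "dz": 0, "ax": 0, "ay": 0, "az": -0.36},
    {"dx": -0.73, "dy": 0.64, "dz": 0, "ax": 0, "ay": 0, "az": -0.36},
    {"dx": -0.73, "dy": 0.64, "dz": 0, "ax": 0, "ay": 0, "az": -0.36},
    {"dx": -0.73, "dy": 0.64, "dz": 0, "ax": 0, "ay": 0, "az": -0.36},
    {"dx": -0.73, "dy": 0.64, "dz": 0, "ax": 0, "ay": 0, "az": -0.36},
    {"dx": 0, "dy": 0, "dz": 0, "ax": 0, "ay": 0, "az": 0},
    {"dx": 0, "dy": 0, "dz": 0, "ax": 0, "ay": 0, "az": 0}
  ],
  "grip": 0
}}

```text
t: 46.85
tcp_pos: [0.6115, 0.2713, 0.1677]
tool_rot: [-0.0, -0.498, 0.867, -0.0]
wrist_force: [0.1, 1.0, 0.3]
grip_width: 0.0431
```

Run:
```python
from h import *
p,d,k=grab("wrist","w_kn"); C=cloud(d,k); g=cv2.cvtColor(p,cv2.COLOR_RGB2GRAY)
s=(C[...,2]>.088)&(C[...,2]<.101)&(abs(C[...,0]-.61)<.03)&(abs(C[...,1]-.27)<.03)&(g<70); b=max(blobs(s,30),key=lambda b:b[1][4]); v,u=np.where(b[0]); r=rect(plane(k,np.c_[u,v],.096)[:,:2]); print("knob",b[2],r)
k0=r[:2]/1000; plan([(k0[0],k0[1],.10,None,None),(k0[0],k0[1],.072,None,3)])
y=pose()[2]; pin=np.array([.5945,.3284]); a0=np.arctan2(*(k0-pin)[::-1])%(2*np.pi); print("dir",np.degrees(a0),np.linalg.norm(k0-pin))
a=np.linspace(a0,np.radians(187.4-1.5),19); P=pin+.062*np.c_[np.cos(a),np.sin(a)]; D=np.diff(P,axis=0)@np.array([[np.cos(y),np.sin(y)],[np.sin(y),-np.cos(y)]])/.02
print(np.round(D,2).tolist())
```

```text
knob [320.29234973 250.35245902] [611.6 267.8  18.1  14.9  60.1]
at [0.6117 0.2707 0.1678] yaw -120.28 tilt z-axis xy [-0.0002 -0.0004] q [ 0.22  0.31  0.22  1.48 -0.   -0.82] grip 0.0428 t 46.9
  n=4 dx=0.033 dy=-0.017 dz=0.848 az=-0.000
  n=3 dx=-0.000 dy=-0.000 dz=0.467 az=-0.000
dir 285.7579103805899 0.06296641962189051
[[0.21, 0.22], [0.18, 0.24], [0.16, 0.25], [0.13, 0.27], [0.11, 0.28], [0.08, 0.29], [0.05, 0.3], [0.02, 0.3], [-0.01, 0.3], [-0.03, 0.3], [-0.06, 0.29], [-0.09, 0.29], [-0.12, 0.28], [-0.14, 0.26], [-0.17, 0.25], [-0.19, 0.23], [-0.21, 0.21], [-0.23, 0.19]]
```

Emit:
{"api": "step_arm", "payload": {
  "motion": [
    {"dx": 0.03, "dy": -0.02, "dz": 0.85, "ax": 0, "ay": 0, "az": 0},
    {"dx": 0.03, "dy": -0.02, "dz": 0.85, "ax": 0, "ay": 0, "az": 0},
    {"dx": 0.03, "dy": -0.02, "dz": 0.85, "ax": 0, "ay": 0, "az": 0},
    {"dx": 0.03, "dy": -0.02, "dz": 0.85, "ax": 0, "ay": 0, "az": 0},
    {"dx": 0, "dy": 0, "dz": 0.46, "ax": 0, "ay": 0, "az": 0},
    {"dx": 0, "dy": 0, "dz": 0.46, "ax": 0, "ay": 0, "az": 0},
    {"dx": 0, "dy": 0, "dz": 0.46, "ax": 0, "ay": 0, "az": 0},
    {"dx": 0, "dy": 0, "dz": 0, "ax": 0, "ay": 0, "az": 0},
    {"dx": 0, "dy": 0, "dz": 0, "ax": 0, "ay": 0, "az": 0}
  ]
}}

```text
t: 47.8
tcp_pos: [0.6121, 0.2681, 0.0727]
tool_rot: [0.0, -0.498, 0.867, -0.0]
wrist_force: [0.2, -0.4, -0.5]
grip_width: 0.0426
```

Emit:
{"api": "step_arm", "payload": {
  "motion": [
    {"dx": 0, "dy": 0, "dz": 0, "ax": 0, "ay": 0, "az": 0},
    {"dx": 0, "dy": 0, "dz": 0, "ax": 0, "ay": 0, "az": 0},
    {"dx": 0, "dy": 0, "dz": 0, "ax": 0, "ay": 0, "az": 0},
    {"dx": 0, "dy": 0, "dz": 0, "ax": 0, "ay": 0, "az": 0},
    {"dx": 0, "dy": 0, "dz": 0, "ax": 0, "ay": 0, "az": 0}
  ],
  "grip": -1,
  "grip_force": 20
}}

```text
t: 48.3
tcp_pos: [0.6123, 0.2681, 0.0732]
tool_rot: [0.001, -0.498, 0.867, -0.0]
wrist_force: [-1.0, 0.4, 5.8]
grip_width: 0.015
```

Emit:
{"api": "step_arm", "payload": {
  "motion": [
    {"dx": 0.21, "dy": 0.22, "dz": 0, "ax": 0, "ay": 0, "az": 0},
    {"dx": 0.18, "dy": 0.24, "dz": 0, "ax": 0, "ay": 0, "az": 0},
    {"dx": 0.16, "dy": 0.25, "dz": 0, "ax": 0, "ay": 0, "az": 0},
    {"dx": 0.13, "dy": 0.27, "dz": 0, "ax": 0, "ay": 0, "az": 0},
    {"dx": 0.11, "dy": 0.28, "dz": 0, "ax": 0, "ay": 0, "az": 0},
    {"dx": 0.08, "dy": 0.29, "dz": 0, "ax": 0, "ay": 0, "az": 0},
    {"dx": 0.05, "dy": 0.3, "dz": 0, "ax": 0, "ay": 0, "az": 0},
    {"dx": 0.02, "dy": 0.3, "dz": 0, "ax": 0, "ay": 0, "az": 0},
    {"dx": -0.01, "dy": 0.3, "dz": 0, "ax": 0, "ay": 0, "az": 0}
  ]
}}

```text
t: 49.2
tcp_pos: [0.5602, 0.2762, 0.0729]
tool_rot: [0.0, -0.498, 0.867, -0.001]
wrist_force: [0.0, -7.4, 6.1]
grip_width: 0.0151
```

Run:
```python
from h import *
plan([]); print(ctrl.read_state()["wrist_force"])
```

```text
at [0.5602 0.2762 0.0729] yaw -120.32 tilt z-axis xy [ 0.0009 -0.0008] q [ 0.25  0.21 -0.08  1.28 -0.   -0.79] grip 0.0151 t 49.2
[ 0.04406597 -7.36370011  6.14077682]
```

Emit:
{"api": "step_arm", "payload": {
  "motion": [
    {"dx": -0.03, "dy": 0.3, "dz": 0, "ax": 0, "ay": 0, "az": 0},
    {"dx": -0.06, "dy": 0.29, "dz": 0, "ax": 0, "ay": 0, "az": 0},
    {"dx": -0.09, "dy": 0.29, "dz": 0, "ax": 0, "ay": 0, "az": 0},
    {"dx": -0.12, "dy": 0.28, "dz": 0, "ax": 0, "ay": 0, "az": 0},
    {"dx": -0.14, "dy": 0.26, "dz": 0, "ax": 0, "ay": 0, "az": 0},
    {"dx": -0.17, "dy": 0.25, "dz": 0, "ax": 0, "ay": 0, "az": 0},
    {"dx": -0.19, "dy": 0.23, "dz": 0, "ax": 0, "ay": 0, "az": 0},
    {"dx": -0.21, "dy": 0.21, "dz": 0, "ax": 0, "ay": 0, "az": 0},
    {"dx": -0.23, "dy": 0.19, "dz": 0, "ax": 0, "ay": 0, "az": 0},
    {"dx": 0, "dy": 0, "dz": 0, "ax": 0, "ay": 0, "az": 0},
    {"dx": 0, "dy": 0, "dz": 0, "ax": 0, "ay": 0, "az": 0}
  ]
}}

```text
t: 50.3
tcp_pos: [0.533, 0.3213, 0.0723]
tool_rot: [-0.0, -0.498, 0.867, -0.0]
wrist_force: [2.8, -4.5, 3.8]
grip_width: 0.0151
```

Run:
```python
from h import *
plan([]); print(ctrl.read_state()["wrist_force"])
```

```text
at [0.533  0.3213 0.0723] yaw -120.26 tilt z-axis xy [-0.0001 -0.0009] q [ 0.33  0.2  -0.08  1.28 -0.   -0.71] grip 0.0151 t 50.3
[ 2.84139796 -4.51851804  3.78094742]
```

Emit:
{"api": "step_arm", "payload": {
  "motion": [
    {"dx": -0.08, "dy": 0.06, "dz": 0, "ax": 0, "ay": 0, "az": 0},
    {"dx": 0, "dy": 0, "dz": 0, "ax": 0, "ay": 0, "az": 0},
    {"dx": 0, "dy": 0, "dz": 0, "ax": 0, "ay": 0, "az": 0}
  ]
}}

```text
t: 50.6
tcp_pos: [0.533, 0.3215, 0.0723]
tool_rot: [-0.001, -0.497, 0.868, -0.002]
wrist_force: [3.1, -13.2, 4.8]
grip_width: 0.0152
```

Emit:
{"api": "step_arm", "payload": {
  "motion": [
    {"dx": 0, "dy": 0, "dz": 0, "ax": 0, "ay": 0, "az": 0},
    {"dx": 0, "dy": 0, "dz": 0, "ax": 0, "ay": 0, "az": 0},
    {"dx": 0, "dy": 0, "dz": 0, "ax": 0, "ay": 0, "az": 0},
    {"dx": 0, "dy": 0, "dz": -1, "ax": 0, "ay": 0, "az": 0},
    {"dx": 0, "dy": 0, "dz": -1, "ax": 0, "ay": 0, "az": 0},
    {"dx": 0, "dy": 0, "dz": -1, "ax": 0, "ay": 0, "az": 0},
    {"dx": 0, "dy": 0, "dz": -1, "ax": 0, "ay": 0, "az": 0},
    {"dx": 0, "dy": 0, "dz": -1, "ax": 0, "ay": 0, "az": 0},
    {"dx": 0, "dy": 0, "dz": -1, "ax": 0, "ay": 0, "az": 0},
    {"dx": 0.5, "dy": -1, "dz": -1, "ax": 0, "ay": 0, "az": 0},
    {"dx": 0.5, "dy": -1, "dz": 0, "ax": 0, "ay": 0, "az": 0},
    {"dx": 0, "dy": 0, "dz": 0, "ax": 0, "ay": 0, "az": 0}
  ],
  "grip": 0
}}

```text
t: 51.8
tcp_pos: [0.5585, 0.2845, 0.2128]
tool_rot: [0.0, -0.497, 0.868, -0.0]
wrist_force: [-0.5, 0.4, -0.0]
grip_width: 0.0427
```

Run:
```python
from h import *
plan([])
p,d,k=grab("wrist","w_end"); C=cloud(d,k); g=cv2.cvtColor(p,cv2.COLOR_RGB2GRAY)
s=(C[...,2]>.088)&(C[...,2]<.101)&(abs(C[...,0]-.533)<.03)&(abs(C[...,1]-.32)<.03)&(g<70); b=max(blobs(s,30),key=lambda b:b[1][4]); v,u=np.where(b[0]); r=rect(plane(k,np.c_[u,v],.096)[:,:2]); print("knob",b[2],r)
print(np.degrees(np.arctan2(*(r[:2]/1000-[.5945,.3284])[::-1]))%360)
p,d,k=grab("top","top_end"); C=cloud(d,k);M=masks(p)
s=(abs(C[...,2]-.096)<.008)&(abs(C[...,0]-.533)<.03)&(abs(C[...,1]-.32)<.03)
v,u=np.where(s)
if len(u): print("top knob",len(u),rect(plane(k,np.c_[u,v],.096)[:,:2]))
for n in("red","green","blue","amber"):
    for b,st,c in blobs(M[n],40):
        q=np.median(C[b],0)
        if .4<q[0]<.78 and q[2]<.03: print(n,np.round(c),st[4],np.round(q,3))
```

```text
at [0.5585 0.2845 0.2128] yaw -120.37 tilt z-axis xy [0.0008 0.    ] q [ 0.26  0.18  0.15  1.54 -0.   -0.78] grip 0.0427 t 51.8
knob [386.1        254.27254902] [531.9 318.7  18.1  15.   82.9]
188.80805158265417
top knob 59 [531.8 317.4  15.9  13.8 -88.4]
red [430. 261.] 245 [ 0.545 -0.24   0.014]
red [461. 268.] 377 [ 0.53  -0.296  0.021]
green [460. 232.] 392 [ 0.608 -0.296  0.021]
```

View pics/w_end.png

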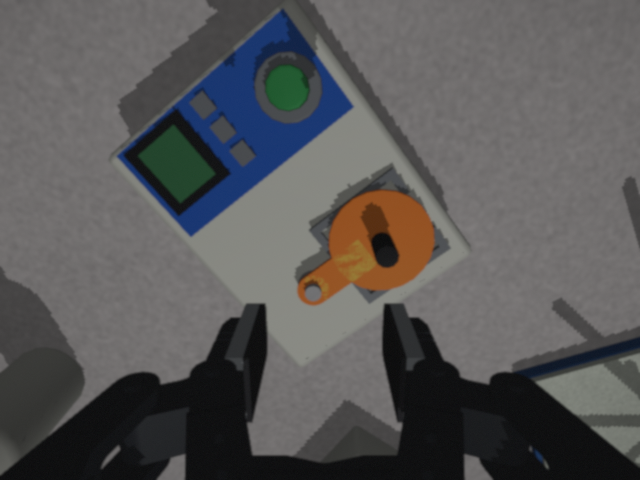

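View pics/top_end.png

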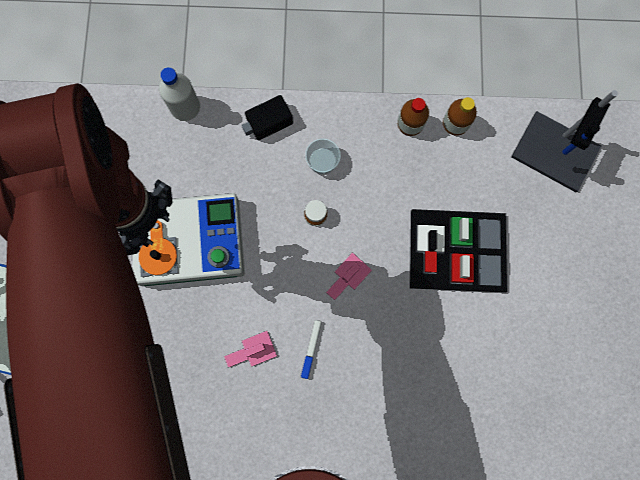

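The cover is shut against its stop: the last push gained only 0.2 mm and raised the force to 13 N. No loose cassette is left on the bench, and the jar, dish, marker and pink pieces are where they were. I'm handing in.

```bash
python3 -c "
from plant import ctrl
print(ctrl.close_job())"
```

```text
the job is handed in; nothing more can be done
None
```

The closing check and the pack-up are done, and I handed the job in at about 52 s; it gives no verdict.

**Closing check:**
- I swung the cover aside to about 1.7 rad.
- The reference lay flat in the port's frame, about 1 mm off centre, with its tab through the gap. I let go of it before touching the key.
- The key bottomed at about 6 mm of travel; the force rose to 21 N there.

**Pack-up:**
- **Reference:** flat in its cut-out, its tab top at 14.2 mm (14 expected).
- **Cassettes:** only red and green were on the bench. Both lie flat in pockets of their own, within about 1 mm and 1°.
- **Cover:** pushed shut against its stop. The last push moved it only 0.2 mm and raised the force to 13 N.

**Last checks:** the gripper was clear of everything. In the last top view the jar, dish, marker and both pink look-alikes looked unmoved.

**Disagreements:** the cover's final angle was the only reading that did not quite agree. The wrist camera puts the knob about 0.02 rad from shut, and the top camera's knob position is about 1 mm farther out, near 0.045 rad. Both are under the 0.07 limit and close to calibration error, so I went by the contact with the stop.

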